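# Fit cores into cases and pack the crate

### The arm

A 6-joint arm with a two-finger parallel gripper is mounted at the origin on the work surface. World frame = base frame: x ahead of the robot, y to its left, z up, the work surface at z = 0. Lengths are in m, angles in rad, forces in N, time in s.
With the tool pointing down it reaches from about 0.35 to 0.975 m from the base axis. Payload 4.9 kg.
Tool frame: the origin (TCP) lies at the very end of the fingers, on their centre line; the grasp point (between the pads) lies 19 mm behind it; z points along the fingers, y is the line along which they close (so a half turn about z gives the same grasp; the last joint's range is limited). The gripper opens to 85 mm and grips with 20 to 120 N. Pads are 22 mm wide; open, the fingers measure 114 mm over their backs; the gripper's body (76 mm by 85 mm) begins 54 mm behind the grasp point. The pads swing forward as they close: fully open they stand 13 mm farther back than shut.
Start: joints at [1.049, 0.053, 1.613, -0, 1.476, -0.119], TCP at [0.245, 0.575, 0.231] pointing down, gripper open.
Joint ranges: [-3.01, 3.01], [-1.01, 2.22], [0.06, 2.58], [-1.02, 4.17], [0.09, 2.62], [-3.14, 3.14]. Speed limits (rad/s): [2.57, 2.57, 3.14, 3.14, 3.14, 3.14].

### API

Orientations are given as a 3x3 rotation matrix whose columns are the frame's x, y, z axes.
In Python, from bench import manip gives the robot as it stands. The module is installed in compiled form; this text tells all that it offers.
- The arm moves only by the tool arm_command, never from a script. Its argument "steps" is a list that holds one entry, the list of rows, each a list of 7 numbers: the shift along the world's x, y, z in units of 12 cm (1.0 is 12 cm), then the turn, a rotation vector about the world's x, y, z in units of 30 degrees (1.0 is 30 degrees), then the opening, from 0 (shut) to 1 (fully open). A call has 1 to 5 rows; each row is the pose to reach, as a shift and turn from the pose commanded when the call began; what a row does not reach only later rows make up. A row lasts 1/8 s, in which the tool goes at most 62.5 mm and 10.7 degrees, less where a joint would pass 70% of its speed; a pose out of reach is approached as far as the arm can. A call with a number of a shift or a turn outside -1 to 1 is refused whole. A call with a gripper value outside its range is refused whole. The fingers move at their own pace and stop on an object; "force" is the grip in N (left out, the last holds). Time passes only in rows, so rows that repeat a pose let the fingers close. It gives the time, the measured TCP pose, the force, the opening and the grip force at its end, in the units of the state.
- manip.sense(): the state, without advancing time (a new reading comes with each control period).
- manip.get_image(name): name is "scene" or "top" or "wrist"; returns the picture (384x512x3 uint8, blue, green, red); there is no depth.
- manip.get_calibration(name): a dict with "vertical_fov" (degrees; the focal length in pixels is half the picture's height over the tangent of half this angle, whatever the lens; pixels are square), "cx", "cy" (the principal point, pixels), "view" (4x4, takes a point from world to camera coordinates). Camera axes: x right, y down, z forward; pixel columns grow to the right and rows downward; lengths in m; the calibration is good to about 2 mm. A picture is of the moment at which its call begins: read the wrist's pose just before it. get_calibration takes no time and is no camera call; for the wrist camera it gives the pose at the moment of the call.
- manip.hand_in(): hands the job in; it is judged then, once.
Trained networks look in the newest picture that a camera, given by its name, has taken for a name from the list of things; names that differ only in an ending like _2 or _b are one class to them, and where a whole thing is asked for, a point or a joint stands for the part that bears it (a point fixed in the world has none). Each returns a list of dicts, best first, with "p" (0 to 1); they miss things now and then, are a little off and sometimes report something else, mostly with a low value. They report only what shows in the picture. A call takes as long as a camera call. They do not tell look-alikes from the thing itself.
- manip.regions_of(target, camera): "pixels" (384x512 bool, what is visible of it) and "at" ([column, row] in pixels, amid what is visible of it).
The state is a dict: "time_s": time; "joint_positions": joint angles; "joint_velocities": joint speeds; "tau": joint torques, N m; "position": TCP position; "tool_rot": TCP orientation; "ft_force": force on the tool from outside, world axes, zero at the start; "wrist_torque": the same for the moment, N m; "grip_width": finger opening in m; "gripper_force": force on a finger pad.
Only numpy, scipy, OpenCV 4.12 (cv2) and the standard library are available. Lean on these libraries where they do the work, as an engineer would, in place of code of your own. Each camera call takes 0.05 s, during which the arm holds its last target. There are 200 camera calls.

### The job

Slide every core bar on the bench fully home into the case with the rim of its own colour, and stand these filled cases upright on the floor of the wooden crate (cases without a core may stay where they are). Only when all are packed, close the crate: take the end board from the green stand and slide it, orange edge up, right down into the groove at the crate's open end. Leave the screwdriver, the roll of tape and the jar where they are.

Things in the scene. Friction and masses are not known exactly. Their poses are not given: they have to be found in the camera images.
- core_red: loose square core bar, dark steel-grey with its top 18 mm red; stands upright, 32 x 32 mm, 80 tall (the lowest 6 mm step in to 29 x 29); origin at the centre of its underside, z up its length; may be absent
- core_yellow: loose square core bar, dark steel-grey with its top 18 mm yellow; stands upright, 32 x 32 mm, 80 tall (the lowest 6 mm step in to 29 x 29); origin at the centre of its underside, z up its length; may be absent
- core_blue: loose square core bar, dark steel-grey with its top 18 mm blue; stands upright, 32 x 32 mm, 80 tall (the lowest 6 mm step in to 29 x 29); origin at the centre of its underside, z up its length; may be absent
- core_white: loose square core bar, dark steel-grey with its top 18 mm white; stands upright, 32 x 32 mm, 80 tall (the lowest 6 mm step in to 29 x 29); origin at the centre of its underside, z up its length; may be absent
- case_red: loose black square case with a red rim, open at the top: 54 x 54 mm outside, 60 tall, cavity 34.5 x 34.5 mm and 54 deep above a 6 mm floor; origin at the centre of its underside, z up; cavity sides along x and y. A seated core stands with its underside 6 mm above the case's origin, its top 26 mm out of the case
- case_yellow: loose black square case with a yellow rim, open at the top: 54 x 54 mm outside, 60 tall, cavity 34.5 x 34.5 mm and 54 deep above a 6 mm floor; origin at the centre of its underside, z up; cavity sides along x and y. A seated core stands with its underside 6 mm above the case's origin, its top 26 mm out of the case
- case_blue: loose black square case with a blue rim, open at the top: 54 x 54 mm outside, 60 tall, cavity 34.5 x 34.5 mm and 54 deep above a 6 mm floor; origin at the centre of its underside, z up; cavity sides along x and y. A seated core stands with its underside 6 mm above the case's origin, its top 26 mm out of the case
- case_white: loose black square case with a white rim, open at the top: 54 x 54 mm outside, 60 tall, cavity 34.5 x 34.5 mm and 54 deep above a 6 mm floor; origin at the centre of its underside, z up; cavity sides along x and y. A seated core stands with its underside 6 mm above the case's origin, its top 26 mm out of the case
- crate: fixed wooden crate; origin on the table under its loading area, z up. Floor top at z 8 mm; loading area x -64 to 64, y -97 to 97 mm; walls 10 mm thick, top at z 70. +y end: wall; -y end: open, with an upright groove for the end board between two pairs of dark cleats (12 mm in from the side walls) and dark sills 12 mm high. Holds four cases two by two, e.g. at x +-31, y +-42 mm
- crate_slot (a point): middle of the bottom of the crate's end groove (crate x 0, y -112.5, z 8 mm), axes as the crate's: the groove is 11 mm wide along y and 128 mm long along x, its cleats reach up to 62 mm above this point
- stand: fixed green stand that holds the end board upright at the start: 150 x 64 mm foot 10 mm thick, slot 11 mm wide along its x between two cheeks that reach up to 55 mm; origin under its centre
- end_board: loose plywood end board with an orange top edge, standing upright in the stand: 124 mm wide (x), 8 mm thick (y), 110 mm tall (z); origin at the centre of its lower edge. Seated in the crate its origin is at crate_slot
- screwdriver: bystander: screwdriver lying at the left
- tape_roll: bystander: yellow roll of tape lying flat, 76 mm wide, 20 tall, left of the crate; origin under its centre
- jar: bystander: closed jar, 64 mm wide, 80 tall, right of the crate; origin under its centre
Things that resemble listed ones, but are neither listed nor needed, are in the scene too. Leave any pink look-alike of the core_yellow alone.

How it is judged:
On the way, in this order (a step that is already met when the one before it is completed fails the run):
1. every core present is fully home in the case of its colour, and that case stands on the crate's floor (horizontal distance between core_red and case_red below 0.004 m and z of core_red in the frame of case_red between 0.003 and 0.009 m and x of core_red in the frame of crate between -0.055 and 0.055 m and y of core_red in the frame of crate between -0.085 and 0.085 m and z of core_red in the frame of crate between 0.008 and 0.02 m and angle between each of core_red, core_yellow, core_blue, core_white's own z axis and vertical below 0.1 rad and horizontal distance between core_yellow and case_yellow below 0.004 m and z of core_yellow in the frame of case_yellow between 0.003 and 0.009 m and x of core_yellow in the frame of crate between -0.055 and 0.055 m and y of core_yellow in the frame of crate between -0.085 and 0.085 m and z of core_yellow in the frame of crate between 0.008 and 0.02 m and horizontal distance between core_blue and case_blue below 0.004 m and z of core_blue in the frame of case_blue between 0.003 and 0.009 m and x of core_blue in the frame of crate between -0.055 and 0.055 m and y of core_blue in the frame of crate between -0.085 and 0.085 m and z of core_blue in the frame of crate between 0.008 and 0.02 m and horizontal distance between core_white and case_white below 0.004 m and z of core_white in the frame of case_white between 0.003 and 0.009 m and x of core_white in the frame of crate between -0.055 and 0.055 m and y of core_white in the frame of crate between -0.085 and 0.085 m and z of core_white in the frame of crate between 0.008 and 0.02 m), for 0.2 s.
2. the end board is home in the crate's groove (x of end_board in the frame of crate_slot between -0.006 and 0.006 m and y of end_board in the frame of crate_slot between -0.004 and 0.004 m and z of end_board in the frame of crate_slot between -0.003 and 0.004 m and angle between end_board's own z axis and vertical below 0.08 rad), for 0.2 s.
At the end, for the whole second after the job is handed in: Every core present is seated in the case of its own colour (within 4 mm of its axis, within 3 mm of fully down) and stands with it on the crate's floor, upright within 0.1 rad, inside the loading area; the end board stands in the groove, within 4 mm of fully down and 6 mm of centred; all at rest (all of step 1 and all of step 2 and linear speed of each of core_red, core_yellow, core_blue, core_white, end_board below 0.02 m/s); the robot touches nothing.
It fails at once if a bystander is moved more than 40 mm (distance of any of screwdriver, tape_roll, jar from where it was at the start of the episode above 0.04 m).
Of core_red, core_yellow, core_blue, core_white only 3 to 4 are there at a start; the rules pass over those that are not, and their reading is None.
At some moment in a run one of case_red, case_yellow, case_blue, case_white may be knocked a few centimetres aside while the robot is not near it.
It also fails if it takes over 210 s, if anything falls off the work surface, if the arm or the gripper's body presses on something with over 40 N, if the wrist force passes 120 N, or if a joint passes its speed limit or range.

## Working session

There is one attempt and no reset: what is moved stays moved. The work goes in short steps, Python scripts to look and compute and a tool call to move; the robot and the scene stay as the last step left them, time stands still between calls to the robot, and variables do not carry over. Pictures are saved under pics/ and viewed, at most 14 in all, crops included, and the job is handed in when it is done.

Besides the shell and the picture viewer there is one more tool, called as a command line: name --argument value ..., lists and objects as JSON in quotes. arm_command: Moves the arm, as the interface text tells. Its arguments: {"type":"object","properties":{"steps":{"type":"array"},"force":{"type":"number"}},"required":["steps"]}

```bash
mkdir -p pics
python3 - <<'E'
from bench import manip
import cv2,numpy as np
for n in("scene","top"):
    im=manip.get_image(n); cv2.imwrite(f"pics/{n}0.png",im)
    c=manip.get_calibration(n); print(n,c["vertical_fov"],c["cx"],c["cy"],np.round(c["view"],3).tolist())
E
```

```text
scene 45.373962311051365 249.54365897284097 187.629478436886 [[0.457, 0.89, 0.012, -0.304], [0.559, -0.276, -0.782, -0.257], [-0.692, 0.364, -0.623, 1.7], [0.0, 0.0, 0.0, 1.0]]
top 45.93297074936091 259.74180194528776 191.6242543260932 [[0.001, -1.0, 0.008, 0.058], [-0.992, -0.002, -0.128, 0.534], [0.128, -0.008, -0.992, 1.331], [0.0, 0.0, 0.0, 1.0]]
```

View pics/top0.png

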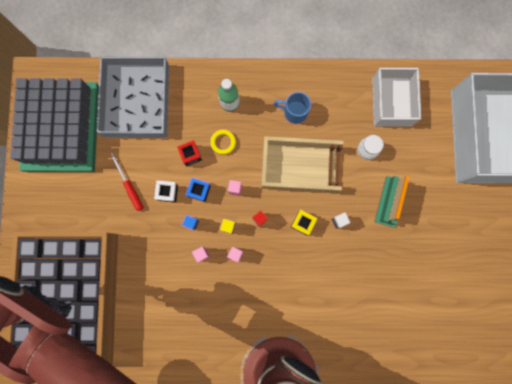

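View pics/scene0.png

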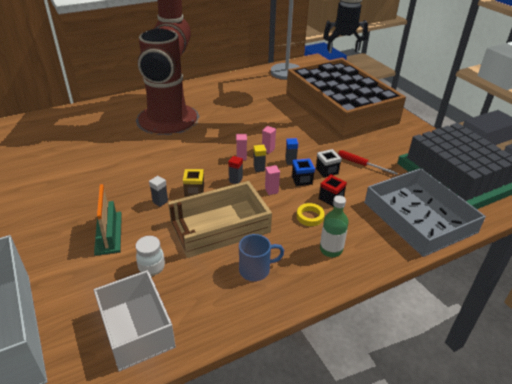

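Top view shows: cores blue (190,223), yellow (228,226), red (260,218), white (342,220), with pink look-alikes at (235,187), (200,254), (235,254). The cases are red (189,152), white (165,191), blue (198,189) and yellow (304,222). The crate is at (303,163) with its groove at the right end (world -y), and the board stands in the stand at (392,200). I pick the cores by their red, yellow, blue and white tops and leave the pink ones.

```bash
cat > h.py <<'E'
from bench import manip
import cv2,numpy as np
def cam(n):
    c=manip.get_calibration(n); f=192/np.tan(np.radians(c["vertical_fov"]/2))
    return f,c["cx"],c["cy"],np.array(c["view"])
def toplane(C,px,z):
    f,cx,cy,V=C; px=np.atleast_2d(px).astype(float)
    d=np.c_[(px[:,0]-cx)/f,(px[:,1]-cy)/f,np.ones(len(px))]@V[:3,:3]
    o=-V[:3,:3].T@V[:3,3]
    return (o+d*((z-o[2])/d[:,2])[:,None])[:,:2]
def topix(C,P):
    f,cx,cy,V=C; p=np.atleast_2d(P)@V[:3,:3].T+V[:3,3]
    return np.c_[cx+f*p[:,0]/p[:,2],cy+f*p[:,1]/p[:,2]]
HSV=dict(red=[((0,130,90),(8,255,255)),((172,130,90),(180,255,255))],yellow=[((24,150,120),(34,255,255))],blue=[((100,140,80),(125,255,255))])
def colmask(im,col,box=None):
    h=cv2.cvtColor(im,cv2.COLOR_BGR2HSV)
    if col=="white": m=cv2.inRange(h,(0,0,170),(180,45,255))
    else: m=sum(cv2.inRange(h,a,b) for a,b in HSV[col])
    return (m>0).astype(np.uint8)
def rect(C,mask,z):
    """rect of mask in world plane z: centre, sizes, yaw(deg, mod 90)"""
    ys,xs=np.nonzero(mask); w=toplane(C,np.c_[xs,ys],z)
    (c,s,a)=cv2.minAreaRect((w*1000).astype(np.float32))
    return np.round(c,1),np.round(s,1),round((a+45)%90-45,1)
E
python3 - <<'E'
from h import *
C=cam("top"); im=manip.get_image("top")
for k,z in (("core",.08),("case",.06)):
    for c in("red","yellow","blue","white"):
        r=manip.regions_of(f"{k}_{c}","top")
        for q in r[:2]:
            m=q["pixels"]; mm=colmask(im,c)*m
            print(k,c,round(q["p"],2),np.round(q["at"]),m.sum(),mm.sum(), rect(C,mm,z) if mm.sum()>3 else "")
for k,z in(("crate",.07),("stand",.055),("end_board",.11),("jar",.08),("tape_roll",.02),("screwdriver",.02)):
    for q in manip.regions_of(k,"top")[:1]: print(k,round(q["p"],2),np.round(q["at"]),rect(C,q["pixels"],z))
s=manip.sense();print(s["time_s"],s["position"],np.round(s["tool_rot"],3).tolist(),s["grip_width"])
im=manip.get_image("wrist");cv2.imwrite("pics/w0.png",im)
f,cx,cy,V=cam("wrist");o=-V[:3,:3].T@V[:3,3];R=np.array(s["tool_rot"]);print(f,"cam in tool",R.T@(o-s["position"]),(R.T@V[:3,:3].T).round(3).tolist())
E
```

```text
core red 0.72 [190. 222.] 132 0 
core red 0.68 [260. 218.] 112 112 (array([450.7,  60.2]), array([30.7, 30.7]), -45.0)
core yellow 0.71 [233. 184.] 173 0 
core yellow 0.65 [202. 252.] 141 0 
core blue 0.59 [191. 220.] 160 114 (array([438.5, 260.6]), array([33.3, 28.1]), -20.6)
core white 0.65 [338. 220.] 187 133 (array([ 446.5, -177.8]), array([33.3, 34.1]), 26.3)
case red 0.89 [187. 154.] 351 226 (array([649.4, 273.3]), array([57.3, 51.9]), 22.5)
case red 0.16 [191. 222.] 173 0 
case yellow 0.72 [304. 221.] 387 261 (array([439.9, -69.5]), array([55.2, 57. ]), -28.7)
case yellow 0.3 [167. 192.] 440 0 
case blue 0.92 [194. 190.] 428 253 (array([535.9, 242.6]), array([57.4, 52.5]), -18.3)
case white 0.76 [169. 191.] 442 233 (array([533.3, 340.7]), array([56.2, 56.3]), -6.1)
crate 0.93 [298. 164.] (array([610.1, -64.7]), array([234.5, 160.1]), -3.1)
stand 0.86 [386. 203.] (array([ 504.8, -316.4]), array([ 62.7, 153. ]), -4.7)
end_board 0.94 [399. 196.] (array([ 508.1, -333.9]), array([ 29.4, 134.3]), -17.0)
jar 0.7 [372. 152.] (array([ 662.1, -263.8]), array([58.2, 79.5]), 44.7)
tape_roll 0.53 [220. 134.] (array([689.5, 174.3]), array([75.7, 77.2]), 0.2)
screwdriver 0.7 [132. 194.] (array([529.1, 447.7]), array([106.8,  25.1]), 29.5)
0.85 [0.24500769 0.57495077 0.23133827] [[-0.92, 0.392, 0.0], [0.392, 0.92, 0.0], [-0.0, 0.0, -1.0]] 0.08558940785210854
277.04303915349226 cam in tool [ 0.08121492  0.00100563 -0.1427473 ] [[-0.001, -0.949, -0.315], [1.0, -0.001, -0.0], [-0.0, -0.315, 0.949]]
```

View pics/w0.png

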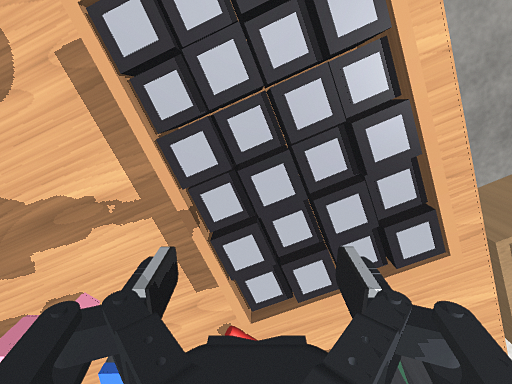

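arm_command --steps '[[[0.3,-0.5,0.3,0,0,0.3,1],[0.5,-0.9,0.5,0,0,0.4,1],[0.5,-0.9,0.5,0,0,0.4,1]]]'

```text
time_s: 1.27
position: [0.3068, 0.4657, 0.2943]
tool_rot: [[-0.981, 0.195, 0.003], [0.195, 0.981, 0.003], [-0.003, 0.004, -1.0]]
ft_force: [0.2, 0.1, 0.2]
grip_width: 0.0855
gripper_force: 0.0
```

arm_command --steps '[[[0.3,-0.5,0,0,0,0.3,1],[0.5,-0.9,0,0,0,0.37,1],[0.5,-0.9,0,0,0,0.37,1]]]'

```text
time_s: 1.65
position: [0.3662, 0.3567, 0.2908]
tool_rot: [[-1.0, 0.005, -0.0], [0.005, 1.0, -0.0], [0.0, -0.0, -1.0]]
ft_force: [0.2, 0.5, -0.1]
grip_width: 0.0854
gripper_force: 0.0
```

arm_command --steps '[[[0.5,-0.5,0,0,0,0,1],[1,-0.8,0,0,0,0,1],[1,-0.8,0,0,0,0,1],[1,-0.8,0,0,0,0,1]]]'

```text
time_s: 2.15
position: [0.4857, 0.263, 0.2903]
tool_rot: [[-1.0, 0.001, -0.002], [0.001, 1.0, -0.0], [0.002, -0.0, -1.0]]
ft_force: [-0.1, -0.2, -0.7]
grip_width: 0.0856
gripper_force: 0.0
```

```bash
cat >> h.py <<'E'
def look(name,fn=None,lo=None):
    s=manip.sense(); C=cam(name); im=manip.get_image(name)
    if fn: cv2.imwrite(f"pics/{fn}.png",im)
    print("t",round(s["time_s"],2),"pos",np.round(s["position"],4),"yaw",round(np.degrees(np.arctan2(s["tool_rot"][1][1],s["tool_rot"][0][1])),1),"g",round(s["grip_width"],4))
    return s,C,im
def find(cols=("red","yellow","blue","white"),fn=None,name="wrist"):
    s,C,im=look(name,fn); V=C[3]
    for c in cols:
        n,l,st,_=cv2.connectedComponentsWithStats(colmask(im,c))
        for i in range(1,n):
            if st[i,4]<250: continue
            x,y,w,h,_=st[i]
            if x==0 or y==0 or x+w>=512 or y+h>=384: continue
            a,b=rect(C,l==i,.06),rect(C,l==i,.08)
            print(c,(x+w//2,y+h//2),st[i,4],"z60",a[0],a[1],a[2],"z80",b[0],b[1])
E
python3 -c "
from h import *
find(fn='w1')"
```

```text
t 2.15 pos [0.4857 0.263  0.2903] yaw 89.9 g 0.0856
red (np.int32(95), np.int32(143)) 783 z60 [455.   53.1] [38.1 43.4] 39.4 z80 [452.3  64.4] [36.1 41. ]
red (np.int32(373), np.int32(183)) 925 z60 [513.7 429.1] [96.5 21.5] 29.1 z80 [507.9 420.2] [91.3 20.4]
red (np.int32(264), np.int32(268)) 759 z60 [651.1 274.2] [61.4 56.4] 22.5 z80 [637.9 273.6] [58.1 53.4]
yellow (np.int32(170), np.int32(123)) 774 z60 [431.5 150.8] [38.4 36. ] -17.0 z80 [430.1 156.9] [36.3 34. ]
yellow (np.int32(207), np.int32(274)) 915 z60 [660.4 184.9] [66.8 75.2] -7.8 z80 [646.7 189.1] [63.2 71.1]
blue (np.int32(257), np.int32(132)) 704 z60 [442.9 264.9] [34.3 35.2] -21.5 z80 [440.9 264.8] [32.5 33.3]
blue (np.int32(244), np.int32(200)) 901 z60 [538.8 246. ] [54.6 57.9] -17.8 z80 [531.7 247. ] [51.7 54.8]
white (np.int32(312), np.int32(198)) 800 z60 [535.8 341.7] [54.7 54.6] -5.1 z80 [528.8 337.5] [51.8 51.6]
```

View pics/w1.png

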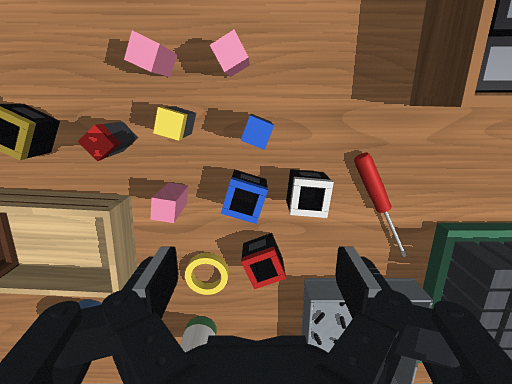

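arm_command --steps '[[[0.1,-0.5,0,0,0,0,1],[0.2,-0.9,0,0,0,0,1],[0.2,-0.9,0,0,0,0,1]]]'

```text
time_s: 2.58
position: [0.5087, 0.1544, 0.2911]
tool_rot: [[-1.0, 0.002, -0.0], [0.002, 1.0, 0.0], [0.0, 0.0, -1.0]]
ft_force: [0.2, 0.6, -0.1]
grip_width: 0.0852
gripper_force: 0.0
```

arm_command --steps '[[[0.1,-0.5,0,0,0,0,1],[0.2,-0.9,0,0,0,0,1],[0.2,-0.9,0,0,0,0,1]]]'

```text
time_s: 2.95
position: [0.533, 0.0469, 0.2911]
tool_rot: [[-1.0, 0.001, -0.0], [0.001, 1.0, 0.001], [0.0, 0.001, -1.0]]
ft_force: [0.3, 0.5, 0.6]
grip_width: 0.0852
gripper_force: 0.0
```

arm_command --steps '[[[0.1,-0.5,0,0,0,0,1],[0.2,-0.85,0,0,0,0,1],[0.2,-0.85,0,0,0,0,1],[0.2,-0.85,0,0,0,0,1]]]'

```text
time_s: 3.45
position: [0.5569, -0.0527, 0.2911]
tool_rot: [[-1.0, -0.003, -0.0], [-0.003, 1.0, 0.001], [0.0, 0.001, -1.0]]
ft_force: [1.4, 0.5, 0.7]
grip_width: 0.0855
gripper_force: 0.0
```

```bash
python3 -c "
from h import *
find(fn='w2')"
```

```text
t 3.45 pos [ 0.5569 -0.0527  0.2911] yaw 90.1 g 0.0855
red (np.int32(351), np.int32(82)) 843 z60 [452.8  67.4] [35.1 34.9] 39.0 z80 [454.  61.] [33.2 33. ]
red (np.int32(476), np.int32(227)) 783 z60 [653.5 274.7] [57.5 55.4] 21.8 z80 [644.  257.3] [54.4 52.4]
yellow (np.int32(242), np.int32(72)) 1175 z60 [442.8 -70.2] [54.3 54.1] -27.2 z80 [444.5 -69.2] [51.4 51.2]
yellow (np.int32(392), np.int32(240)) 568 z60 [675.4 152.7] [66.7 59.8] -3.8 z80 [664.7 141.7] [63.1 56.6]
blue (np.int32(474), np.int32(151)) 1159 z60 [539.6 242.3] [62.7 54.6] -17.7 z80 [536.2 226.6] [59.4 51.7]
white (np.int32(150), np.int32(77)) 797 z60 [ 446.7 -184.7] [33.6 34.4] 24.1 z80 [ 448.3 -177.6] [31.8 32.6]
white (np.int32(101), np.int32(245)) 1035 z60 [ 683.5 -287.9] [57.6 56.8] 36.5 z80 [ 672.4 -275.3] [54.5 53.8]
white (np.int32(55), np.int32(300)) 466 z60 [ 782.3 -375.5] [125.4  33.4] -0.0 z80 [ 765.9 -358.2] [118.7  31.6]
```

View pics/w2.png

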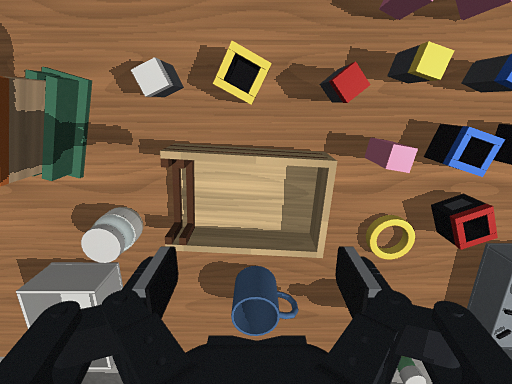

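```bash
python3 -c "
from h import *
im=cv2.imread('pics/w2.png')[135:270,150:350]
cv2.imwrite('pics/w2c.png',cv2.resize(im,None,fx=4,fy=4,interpolation=cv2.INTER_CUBIC))"
```

```text
(no output)
```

View pics/w2c.png

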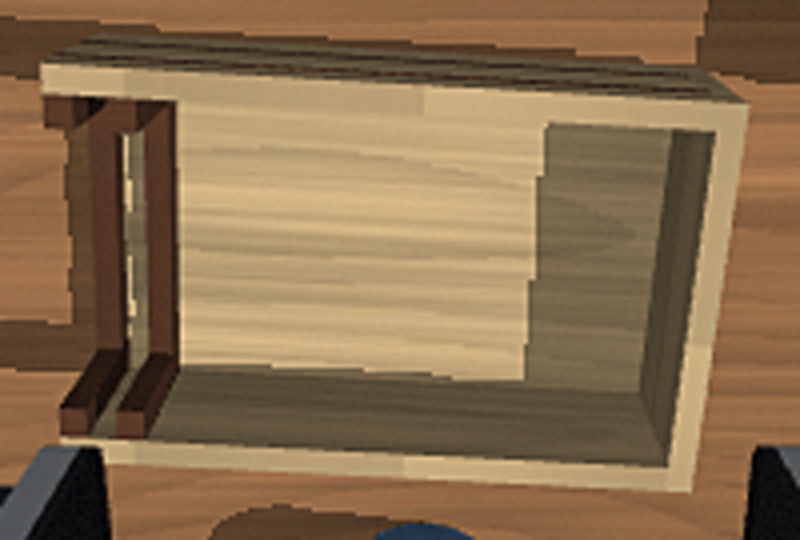

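```bash
cat > crate.py <<'E'
from h import *
from scipy.optimize import least_squares
M=np.array([[-74,107,70],[74,107,70],[-64,97,70],[64,97,70],[64,-107,70],[64,-118,70],[52,-107,70]])/1000
px=np.array([[748,103],[690,492],[715,130],[667,466],[118,437],[90,437],[117,410]])/4+[150,135]
def T(p,M):
    c,s=np.cos(p[2]),np.sin(p[2]); return np.c_[p[0]+c*M[:,0]-s*M[:,1],p[1]+s*M[:,0]+c*M[:,1],M[:,2]]
E
cat > cr1.py <<'E'
from crate import *
C=cam("wrist")
r=least_squares(lambda p:(topix(C,T(p,M))-px).ravel(),[.61,-.05,-.05])
print(np.round(r.x,4),np.degrees(r.x[2]),np.round(r.fun.reshape(-1,2),1).tolist())
E
python3 cr1.py
```

```text
[ 0.6186 -0.0546 -0.0554] -3.1751693096141986 [[0.4, -0.1], [0.2, -0.2], [0.1, 0.0], [0.2, 0.1], [-0.1, 0.5], [-0.6, 0.1], [-0.1, -0.1]]
```

Crate fit residuals are under 1 px, putting the crate at (0.619, -0.055) with yaw -3.2°. The view also shows the yellow case at (242,72), white core (150,77), red core (351,82) and the pink bar at (392,155), which I leave alone. I start with the yellow case.

arm_command --steps '[[[-0.5,-0.1,-0.3,0,0,0.35,1],[-0.95,-0.15,-0.7,0,0,0.7,1],[-0.95,-0.15,-0.7,0,0,0.7,1],[-0.95,-0.15,-0.7,0,0,0.7,1]]]' --force 30

```text
time_s: 4.0
position: [0.4417, -0.0714, 0.2061]
tool_rot: [[-0.933, -0.36, -0.001], [-0.36, 0.933, 0.001], [0.001, 0.001, -1.0]]
ft_force: [0.4, -0.6, -1.0]
grip_width: 0.0855
gripper_force: 0.0
```

arm_command --steps '[[[0,0,-0.4,0,0,0.35,1],[0,0,-0.8,0,0,0.7,1],[0,0,-0.8,0,0,1,1],[0,0,-0.8,0,0,1,1]]]'

```text
time_s: 4.5
position: [0.4445, -0.0725, 0.1124]
tool_rot: [[-0.629, -0.777, 0.002], [-0.777, 0.629, -0.0], [-0.001, -0.002, -1.0]]
ft_force: [-0.3, 0.3, -0.5]
grip_width: 0.0856
gripper_force: 0.0
```

arm_command --steps '[[[0,0,0,0,0,0.35,1],[0,0,-0.2,0,0,0.4,1],[0,0,-0.2,0,0,0.4,1]]]'

```text
time_s: 4.88
position: [0.4433, -0.0726, 0.0874]
tool_rot: [[-0.455, -0.89, -0.001], [-0.89, 0.455, 0.0], [-0.0, 0.001, -1.0]]
ft_force: [0.7, -0.3, 0.3]
grip_width: 0.0855
gripper_force: 0.0
```

```bash
python3 -c "
from h import *
s=manip.sense();print(s['joint_positions'])
find(['yellow'])"
```

```text
[-3.28290860e-01 -2.48276491e-01  2.14214803e+00  1.44251449e-04
  1.24838579e+00 -2.99735104e+00]
t 4.88 pos [ 0.4433 -0.0726  0.0874] yaw 152.9 g 0.0855
yellow (np.int32(259), np.int32(188)) 311 z60 [429.3 -96.4] [ 2.  52.2] -27.2 z80 [ 426.7 -102. ] [ 1.8 46. ]
```

arm_command --steps '[[[0,0,-0.25,0,0,0,1],[0,0,-0.5,0,0,0,1],[0,0,-0.5,0,0,0,0.3],[0,0,-0.5,0,0,0,0.3],[0,0,-0.5,0,0,0,0.3]]]'

```text
time_s: 5.55
position: [0.4446, -0.0735, 0.0293]
tool_rot: [[-0.454, -0.891, 0.004], [-0.891, 0.454, -0.001], [-0.001, -0.004, -1.0]]
ft_force: [-1.0, 0.8, 2.7]
grip_width: 0.053
gripper_force: 34.5
```

arm_command --steps '[[[0,0,0,0,0,0,0.3],[0,0,0,0,0,0,0.3],[0,0,0,0,0,0,0.3]]]'

```text
time_s: 5.92
position: [0.4446, -0.0735, 0.0292]
tool_rot: [[-0.454, -0.891, 0.003], [-0.891, 0.454, -0.001], [-0.001, -0.003, -1.0]]
ft_force: [0.4, -0.8, 5.8]
grip_width: 0.0537
gripper_force: 35.0
```

arm_command --steps '[[[0,0,0,0,0,0,1],[0,0,0,0,0,0,1],[0,0,0,0,0,0,1],[0,0,0,0,0,0,1]]]'

```text
time_s: 6.42
position: [0.4428, -0.073, 0.0271]
tool_rot: [[-0.454, -0.891, -0.0], [-0.891, 0.454, 0.0], [0.0, 0.0, -1.0]]
ft_force: [-0.2, -0.5, -0.3]
grip_width: 0.0853
gripper_force: 0.0
```

arm_command --steps '[[[0,0,0,0,0,-0.35,1],[0,0,0,0,0,-0.7,1],[0,0,0,0,0,-1,1]]]'

```text
time_s: 6.8
position: [0.4429, -0.073, 0.0272]
tool_rot: [[-0.841, -0.54, -0.0], [-0.54, 0.841, 0.0], [0.0, 0.0, -1.0]]
ft_force: [0.7, 0.7, -0.3]
grip_width: 0.0854
gripper_force: 0.0
```

arm_command --steps '[[[0,0,0,0,0,-0.35,1],[0,0,0,0,0,-0.7,1],[0,0,0,0,0,-1,1]]]'

```text
time_s: 7.18
position: [0.4429, -0.073, 0.0272]
tool_rot: [[-0.999, -0.047, -0.0], [-0.047, 0.999, 0.0], [0.0, 0.0, -1.0]]
ft_force: [-1.2, -0.9, 0.7]
grip_width: 0.0854
gripper_force: 0.0
```

arm_command --steps '[[[0,0,0,0,0,-0.35,1],[0,0,0,0,0,-0.7,1],[0,0,0,0,0,-1,1],[0,0,0,0,0,-1,1]]]'

```text
time_s: 7.68
position: [0.4429, -0.073, 0.0272]
tool_rot: [[-0.892, 0.452, -0.0], [0.452, 0.892, 0.0], [0.0, -0.0, -1.0]]
ft_force: [-1.1, 1.1, -0.6]
grip_width: 0.0855
gripper_force: 0.0
```

arm_command --steps '[[[0,0,0,0,0,0,0.3],[0,0,0,0,0,0,0.3],[0,0,0,0,0,0,0.3],[0,0,0,0,0,0,0.3]]]' --force 40

```text
time_s: 8.18
position: [0.4432, -0.0731, 0.0275]
tool_rot: [[-0.891, 0.453, 0.0], [0.453, 0.891, -0.0], [-0.0, 0.0, -1.0]]
ft_force: [0.0, 0.3, 1.5]
grip_width: 0.0536
gripper_force: 43.1
```

arm_command --steps '[[[0,0,0.3,0,0,0,0.3],[0,0,0.7,0,0,0,0.3],[0,0,1,0,0,0,0.3],[0,0,1,0,0,0,0.3]]]'

```text
time_s: 8.68
position: [0.4449, -0.0737, 0.1505]
tool_rot: [[-0.891, 0.453, 0.006], [0.453, 0.891, -0.002], [-0.006, 0.001, -1.0]]
ft_force: [0.5, 0.1, -2.4]
grip_width: 0.0537
gripper_force: 43.0
```

arm_command --steps '[[[0.3,0.1,0,0,0,0.2,0.3],[0.7,0.2,0,0,0,0.4,0.3],[0.87,0.253,0,0,0,0.4,0.3]]]'

```text
time_s: 9.05
position: [0.5477, -0.0419, 0.1445]
tool_rot: [[-0.966, 0.257, -0.004], [0.257, 0.966, 0.001], [0.004, -0.0, -1.0]]
ft_force: [-0.7, -1.2, -0.8]
grip_width: 0.0536
gripper_force: 43.0
```

arm_command --steps '[[[0.4,0.1,0,0,0,0.2,0.3],[0.7,0.2,0,0,0,0.39,0.3],[0.87,0.253,0,0,0,0.39,0.3],[0.87,0.253,0,0,0,0.39,0.3]]]'

```text
time_s: 9.55
position: [0.6512, -0.0118, 0.1441]
tool_rot: [[-0.998, 0.056, -0.004], [0.056, 0.998, 0.0], [0.004, 0.0, -1.0]]
ft_force: [-1.5, -0.1, -1.4]
grip_width: 0.0535
gripper_force: 43.0
```

```bash
python3 -c "
from h import *
find(['red','blue','yellow'],fn='w3')"
```

```text
t 9.55 pos [ 0.6512 -0.0118  0.1441] yaw 86.8 g 0.0535
yellow (np.int32(432), np.int32(223)) 400 z60 [688.2 138.6] [63.7 31.9] -33.9 z80 [677.9 125.9] [58.1 29.1]
yellow (np.int32(255), np.int32(228)) 878 z60 [677.9 -13.7] [106.6   7.9] -3.3 z80 [668.5 -13. ] [97.2  7.2]
yellow (np.int32(257), np.int32(276)) 3491 z60 [730.1 -15.2] [112.6  90.4] -3.3 z80 [716.1 -14.5] [102.7  82.5]
yellow (np.int32(254), np.int32(294)) 2892 z60 [750.5 -16.6] [111.9  90.1] -3.3 z80 [734.7 -15.7] [102.1  82.2]
```

View pics/w3.png

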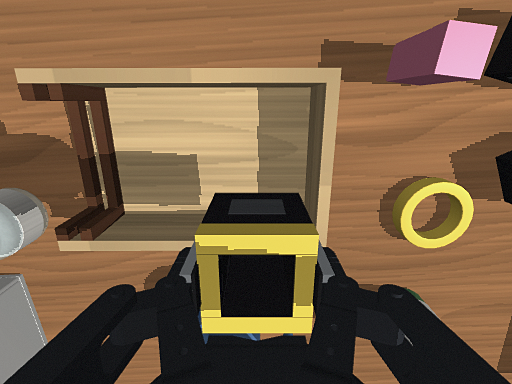

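```bash
python3 -c "
from h import *
s,C,im=look('wrist')
# outer rim of held case top: pixel corners
z=s['position'][2]+.0328
print(toplane(C,[[197,233],[319,233],[202,333],[314,333]],z))"
```

```text
t 9.6 pos [ 0.6505 -0.0121  0.1445] yaw 86.8 g 0.0532
[[ 0.62316096 -0.03574403]
 [ 0.6262894   0.01776627]
 [ 0.67832909 -0.04014013]
 [ 0.68162096  0.01592686]]
```

arm_command --steps '[[[0,0,-0.3,0,0,0,0.3],[0,0,-0.6,0,0,0,0.3],[0,0,-0.8,0,0,0,0.3],[0,0,-0.93,0,0,0,0.3],[0,0,-0.93,0,0,0,0.3]]]'

```text
time_s: 10.28
position: [0.6515, -0.0127, 0.0361]
tool_rot: [[-0.998, 0.058, 0.0], [0.058, 0.998, -0.0], [-0.0, -0.0, -1.0]]
ft_force: [0.3, -0.7, -1.1]
grip_width: 0.0533
gripper_force: 44.0
```

arm_command --steps '[[[0,0,-0.012,0,0,0,0.3],[0,0,-0.012,0,0,0,0.78],[0,0,-0.012,0,0,0,0.78],[0,0,-0.012,0,0,0,0.78]]]'

```text
time_s: 10.78
position: [0.6518, -0.0123, 0.0344]
tool_rot: [[-0.998, 0.057, 0.0], [0.057, 0.998, -0.0], [-0.0, -0.0, -1.0]]
ft_force: [-0.5, -0.1, 0.4]
grip_width: 0.0665
gripper_force: 0.0
```

arm_command --steps '[[[0,0,0.2,0,0,0,0.78],[0,0,0.6,0,0,0,0.78],[0,0,1,0,0,0,0.78],[0,0,1,0,0,0,1]]]'

```text
time_s: 11.28
position: [0.6552, -0.0127, 0.1608]
tool_rot: [[-0.998, 0.057, 0.011], [0.057, 0.998, -0.001], [-0.011, -0.001, -1.0]]
ft_force: [0.8, -0.4, -0.1]
grip_width: 0.0822
gripper_force: 0.0
```

arm_command --steps '[[[-0.4,0.3,0.4,0,0,0,1],[-0.8,0.6,0.4,0,0,0,1],[-0.93,0.7,0.4,0,0,0,1]]]'

```text
time_s: 11.65
position: [0.5383, 0.0731, 0.2021]
tool_rot: [[-0.998, 0.056, -0.0], [0.056, 0.998, 0.0], [0.0, 0.0, -1.0]]
ft_force: [-0.7, 0.9, -0.2]
grip_width: 0.0853
gripper_force: 0.0
```

arm_command --steps '[[[-0.4,0.3,0,0,0,0,1],[-0.8,0.6,0,0,0,0,1],[-0.93,0.7,0,0,0,0,1],[-0.93,0.7,0,0,0,0,1]]]'

```text
time_s: 12.15
position: [0.428, 0.1561, 0.2017]
tool_rot: [[-0.998, 0.055, 0.0], [0.055, 0.998, -0.0], [-0.0, -0.0, -1.0]]
ft_force: [0.1, 0.1, -0.1]
grip_width: 0.0855
gripper_force: 0.0
```

```bash
python3 -c "
from h import *
find()"
```

```text
t 12.15 pos [0.428  0.1561 0.2017] yaw 86.8 g 0.0855
red (np.int32(167), np.int32(213)) 1178 z60 [459.4  55.9] [35.6 44.2] 38.9 z80 [451.5  63.4] [33.1 41.1]
red (np.int32(481), np.int32(231)) 1301 z60 [502.4 410.7] [99.  21.8] 30.7 z80 [491.5 393.2] [92.1 20.3]
yellow (np.int32(255), np.int32(187)) 1100 z60 [434.7 154.8] [35. 39.] -16.6 z80 [428.6 155.2] [32.5 36.3]
yellow (np.int32(278), np.int32(328)) 633 z60 [622.9 171.2] [37.6 62.4] 5.2 z80 [603.6 170.6] [35. 58.]
blue (np.int32(362), np.int32(191)) 1289 z60 [446.2 269.3] [42.8 37.4] -21.6 z80 [439.2 261.7] [39.8 34.8]
blue (np.int32(328), np.int32(264)) 807 z60 [535.4 237.5] [44.9 59.9] -17.5 z80 [522.2 232.1] [41.7 55.7]
white (np.int32(419), np.int32(261)) 1098 z60 [536.1 341.8] [54.7 54.6] -5.2 z80 [522.8 329.2] [50.8 50.8]
```

arm_command --steps '[[[0,-0.01,-0.2,0,0,0.35,1],[0,-0.01,-0.5,0,0,0.7,1],[0,-0.01,-0.5,0,0,0.85,1]]]' --force 30

```text
time_s: 12.58
position: [0.4275, 0.153, 0.1384]
tool_rot: [[-0.925, -0.379, -0.007], [-0.379, 0.925, -0.002], [0.007, 0.001, -1.0]]
ft_force: [0.1, -0.7, 0.3]
grip_width: 0.0853
gripper_force: 0.0
```

arm_command --steps '[[[0,0,0,0,0,0.35,1],[0,0,0,0,0,0.7,1],[0,0,0,0,0,0.85,1]]]'

```text
time_s: 12.95
position: [0.4299, 0.1534, 0.142]
tool_rot: [[-0.672, -0.741, -0.0], [-0.741, 0.672, -0.001], [0.001, -0.0, -1.0]]
ft_force: [-0.1, -0.2, 0.2]
grip_width: 0.0853
gripper_force: 0.0
```

arm_command --steps '[[[0,0,-0.1,0,0,0.35,1],[0,0,-0.3,0,0,0.7,1],[0,0,-0.6,0,0,0.85,1],[0,0,-0.93,0,0,0.85,1],[0,0,-0.93,0,0,0.85,1]]]'

```text
time_s: 13.58
position: [0.4264, 0.153, 0.0272]
tool_rot: [[-0.29, -0.957, -0.008], [-0.957, 0.29, -0.002], [0.004, 0.007, -1.0]]
ft_force: [-0.5, 1.0, -0.3]
grip_width: 0.0852
gripper_force: 0.0
```

arm_command --steps '[[[0,0,0,0,0,0,0.1],[0,0,0,0,0,0,0.1],[0,0,0,0,0,0,0.1],[0,0,0,0,0,0,0.1],[0,0,0,0,0,0,0.1]]]'

```text
time_s: 14.2
position: [0.4299, 0.1547, 0.0323]
tool_rot: [[-0.289, -0.957, 0.003], [-0.957, 0.289, 0.0], [-0.001, -0.003, -1.0]]
ft_force: [0.3, -1.7, 6.8]
grip_width: 0.0317
gripper_force: 35.2
```

arm_command --steps '[[[0,0,0,0,0,0,0.8],[0,0,0,0,0,0,0.8],[0,0,0,0,0,-0.35,0.8],[0,0,0,0,0,-0.7,0.8],[0,0,0,0,0,-1,0.8]]]'

```text
time_s: 14.82
position: [0.4281, 0.1544, 0.0302]
tool_rot: [[-0.732, -0.681, -0.001], [-0.681, 0.732, -0.0], [0.001, 0.001, -1.0]]
ft_force: [-0.1, 0.3, -0.1]
grip_width: 0.0684
gripper_force: 0.0
```

arm_command --steps '[[[0,0,0,0,0,-0.35,0.8],[0,0,0,0,0,-0.7,0.8],[0,0,0,0,0,-1,0.8]]]'

```text
time_s: 15.2
position: [0.4281, 0.1544, 0.0302]
tool_rot: [[-0.975, -0.224, -0.001], [-0.224, 0.975, -0.0], [0.001, 0.0, -1.0]]
ft_force: [-1.0, -0.8, 0.0]
grip_width: 0.0685
gripper_force: 0.0
```

arm_command --steps '[[[0,0,0,0,0,-0.35,0.8],[0,0,0,0,0,-0.7,0.8],[0,0,0,0,0,-1,0.8],[0,0,0,0,0,-1,0.8]]]'

```text
time_s: 15.7
position: [0.4282, 0.1544, 0.0303]
tool_rot: [[-0.958, 0.287, -0.001], [0.287, 0.958, -0.0], [0.001, -0.0, -1.0]]
ft_force: [0.8, -0.9, -0.4]
grip_width: 0.0682
gripper_force: 0.0
```

arm_command --steps '[[[0,0,0,0,0,0,0.1],[0,0,0,0,0,0,0.1],[0,0,0,0,0,0,0.1],[0,0,0,0,0,0,0.1],[0,0,0,0,0,0,0.1]]]'

```text
time_s: 16.32
position: [0.4285, 0.1544, 0.0307]
tool_rot: [[-0.957, 0.288, -0.0], [0.288, 0.957, -0.0], [0.0, -0.0, -1.0]]
ft_force: [-0.8, -0.7, -0.1]
grip_width: 0.0316
gripper_force: 31.0
```

arm_command --steps '[[[0,0,0,0,0,0,0.6],[0,0,0,0,0,0,0.6],[0,0,0.23,0,0,0,0.6],[0,0,0.23,0,0,0,0.6]]]'

```text
time_s: 16.82
position: [0.4305, 0.1549, 0.0603]
tool_rot: [[-0.957, 0.289, 0.005], [0.289, 0.957, 0.001], [-0.004, 0.002, -1.0]]
ft_force: [0.3, 0.0, 0.1]
grip_width: 0.0514
gripper_force: 0.0
```

arm_command --steps '[[[0,0,0,0,0,0,0.1],[0,0,0,0,0,0,0.1],[0,0,0,0,0,0,0.1],[0,0,0,0,0,0,0.1]]]' --force 40

```text
time_s: 17.32
position: [0.4283, 0.1544, 0.0577]
tool_rot: [[-0.957, 0.289, -0.001], [0.289, 0.957, -0.0], [0.001, -0.0, -1.0]]
ft_force: [0.4, -0.2, 0.5]
grip_width: 0.0313
gripper_force: 40.7
```

arm_command --steps '[[[0,0,0.3,0,0,0,0.1],[0,0,0.7,0,0,0,0.1],[0,0,1,0,0,0,0.1],[0,0,1,0,0,0,0.1]]]'

```text
time_s: 17.82
position: [0.4301, 0.1548, 0.1807]
tool_rot: [[-0.957, 0.289, 0.005], [0.289, 0.957, 0.001], [-0.005, 0.002, -1.0]]
ft_force: [0.9, -0.1, -3.4]
grip_width: 0.0312
gripper_force: 40.9
```

```bash
python3 -c "
from h import *
find(['yellow'],fn='w4')"
```

```text
t 17.82 pos [0.4301 0.1548 0.1807] yaw 73.2 g 0.0312
yellow (np.int32(257), np.int32(265)) 4028 z60 [518.3 129.5] [71.8 89. ] -17.0 z80 [505.7 133.2] [66.3 82.3]
```

View pics/w4.png

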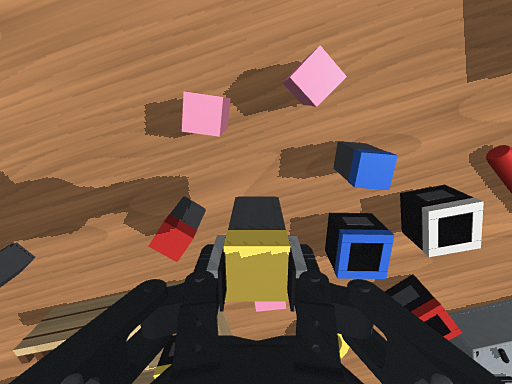

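arm_command --steps '[[[0.4,-0.3,0,0,0,0.1,0.1],[0.7,-0.5,0,0,0,0.227,0.1],[0.933,-0.695,0,0,0,0.227,0.1]]]'

```text
time_s: 18.25
position: [0.5398, 0.0701, 0.1742]
tool_rot: [[-0.985, 0.173, -0.006], [0.173, 0.985, 0.0], [0.006, -0.001, -1.0]]
ft_force: [-0.3, 1.2, -2.5]
grip_width: 0.031
gripper_force: 40.7
```

arm_command --steps '[[[0.4,-0.3,0,0,0,0.1,0.1],[0.7,-0.5,0,0,0,0.227,0.1],[0.933,-0.695,0,0,0,0.227,0.1],[0.933,-0.695,0,0,0,0.227,0.1]]]'

```text
time_s: 18.75
position: [0.6519, -0.0139, 0.1737]
tool_rot: [[-0.998, 0.057, -0.006], [0.057, 0.998, 0.001], [0.006, 0.0, -1.0]]
ft_force: [-1.0, 0.3, -3.0]
grip_width: 0.0313
gripper_force: 40.8
```

arm_command --steps '[[[0,0,-0.2,0,0,0,0.1],[0,0,-0.4,0,0,0,0.1],[0,0,-0.4,0,0,0,0.1],[0,0,-0.4,0,0,0,0.1]]]'

```text
time_s: 19.25
position: [0.6519, -0.0119, 0.1298]
tool_rot: [[-0.999, 0.055, -0.001], [0.055, 0.999, 0.0], [0.001, 0.0, -1.0]]
ft_force: [0.2, 0.6, -2.3]
grip_width: 0.0314
gripper_force: 40.7
```

```bash
python3 -c "
from h import *
find(['yellow'],fn='w5')
im=cv2.imread('pics/w5.png')[170:330,180:340]
cv2.imwrite('pics/w5c.png',cv2.resize(im,None,fx=3.7,fy=3.7,interpolation=cv2.INTER_CUBIC))"
```

```text
t 19.25 pos [ 0.6519 -0.0119  0.1298] yaw 86.9 g 0.0314
yellow (np.int32(256), np.int32(206)) 1243 z60 [653.1 -11.6] [56.7 49.2] -3.2 z80 [645.4 -11.1] [51.3 44.6]
yellow (np.int32(227), np.int32(213)) 387 z60 [657.6 -35.4] [ 9.8 37.5] -3.4 z80 [649.5 -32.6] [ 8.9 34. ]
yellow (np.int32(445), np.int32(223)) 1100 z60 [678.2 144.7] [62.5 54.1] -14.7 z80 [668.2 130.5] [56.6 49. ]
yellow (np.int32(257), np.int32(273)) 3389 z60 [717.2 -14.5] [56.5 56.2] -3.2 z80 [703.5 -13.7] [51.2 50.9]
```

View pics/w5c.png

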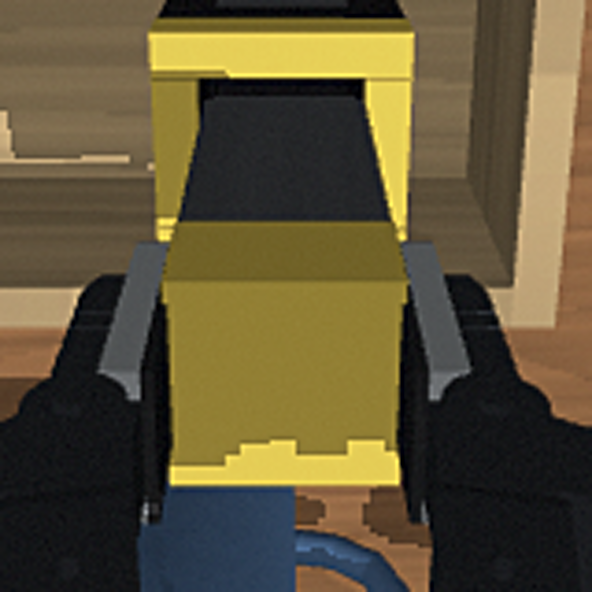

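arm_command --steps '[[[0,0,-0.06,0,0,0,0.1],[0,0,-0.12,0,0,0,0.1],[0,0,-0.18,0,0,0,0.1],[0,0,-0.18,0,0,0,0.1]]]'

```text
time_s: 19.8
position: [0.6517, -0.0122, 0.1073]
tool_rot: [[-0.998, 0.055, -0.002], [0.055, 0.998, 0.0], [0.002, 0.0, -1.0]]
ft_force: [0.0, -0.3, -2.1]
grip_width: 0.031
gripper_force: 40.8
```

arm_command --steps '[[[0,0,-0.07,0,0,0,0.1],[0,0,-0.14,0,0,0,0.1],[0,0,-0.21,0,0,0,0.1],[0,0,-0.29,0,0,0,0.1],[0,0,-0.3,0,0,0,0.1]]]'

```text
time_s: 20.42
position: [0.6523, -0.0123, 0.072]
tool_rot: [[-0.998, 0.055, -0.001], [0.055, 0.998, 0.0], [0.001, 0.0, -1.0]]
ft_force: [-0.6, 0.6, -3.6]
grip_width: 0.0313
gripper_force: 40.8
```

arm_command --steps '[[[0,0,0,0,0,0,0.6],[0,0,0,0,0,0,0.6],[0,0,0.1,0,0,0,0.6],[0,0,0.5,0,0,0,0.6],[0,0,1,0,0,0,1]]]' --force 30

```text
time_s: 21.05
position: [0.6516, -0.0122, 0.1934]
tool_rot: [[-0.998, 0.055, -0.002], [0.055, 0.998, 0.0], [0.002, 0.0, -1.0]]
ft_force: [1.1, -0.4, 0.7]
grip_width: 0.0675
gripper_force: 0.0
```

arm_command --steps '[[[-0.1,0.3,0.07,0,0,0.3,1],[-0.317,0.713,0.07,0,0,0.6,1],[-0.317,0.713,0.07,0,0,0.835,1]]]'

```text
time_s: 21.42
position: [0.6136, 0.0761, 0.203]
tool_rot: [[-0.925, -0.38, 0.002], [-0.38, 0.925, 0.001], [-0.002, -0.0, -1.0]]
ft_force: [0.2, -0.2, -0.2]
grip_width: 0.0855
gripper_force: 0.0
```

arm_command --steps '[[[-0.1,0.3,0,0,0,0.3,1],[-0.317,0.713,0,0,0,0.6,1],[-0.317,0.713,0,0,0,0.835,1]]]'

```text
time_s: 21.8
position: [0.5753, 0.1617, 0.2026]
tool_rot: [[-0.676, -0.736, 0.002], [-0.736, 0.676, 0.001], [-0.002, -0.0, -1.0]]
ft_force: [0.8, -0.7, 1.0]
grip_width: 0.0855
gripper_force: 0.0
```

arm_command --steps '[[[-0.1,0.3,0,0,0,0.3,1],[-0.317,0.713,0,0,0,0.6,1],[-0.317,0.713,0,0,0,0.835,1],[-0.317,0.713,0,0,0,0.835,1],[-0.317,0.713,0,0,0,0.835,1]]]'

```text
time_s: 22.42
position: [0.5388, 0.2441, 0.2018]
tool_rot: [[-0.311, -0.95, 0.001], [-0.95, 0.311, 0.0], [-0.001, -0.001, -1.0]]
ft_force: [0.5, 0.6, -1.2]
grip_width: 0.0853
gripper_force: 0.0
```

```bash
python3 -c "
from h import *
find()
im=manip.get_image('top');cv2.imwrite('pics/t1.png',cv2.resize(im[100:280,130:400],None,fx=2.9,fy=2.9))"
```

```text
t 22.43 pos [0.5388 0.2441 0.2018] yaw 161.9 g 0.0853
red (np.int32(172), np.int32(258)) 826 z60 [662.7 304.4] [55.1 57.2] 26.1 z80 [652.3 294.8] [51.3 53.2]
red (np.int32(309), np.int32(299)) 1010 z60 [524.9 411.1] [92.8 22. ] 28.0 z80 [524.1 394. ] [86.3 20.5]
yellow (np.int32(117), np.int32(156)) 1886 z60 [669.4 174.1] [64.9 68.5] -9.1 z80 [658.4 173.7] [60.4 63.7]
blue (np.int32(255), np.int32(181)) 1620 z60 [540.2 244.6] [56.7 54.5] -17.5 z80 [538.3 239.2] [52.7 50.7]
blue (np.int32(357), np.int32(173)) 1165 z60 [437.5 269.7] [38.1 40. ] -21.4 z80 [442.9 262.6] [35.4 37.2]
white (np.int32(285), np.int32(256)) 1130 z60 [535.8 342. ] [55.2 55.2] -5.1 z80 [534.3 329.8] [51.3 51.3]
```

View pics/t1.png

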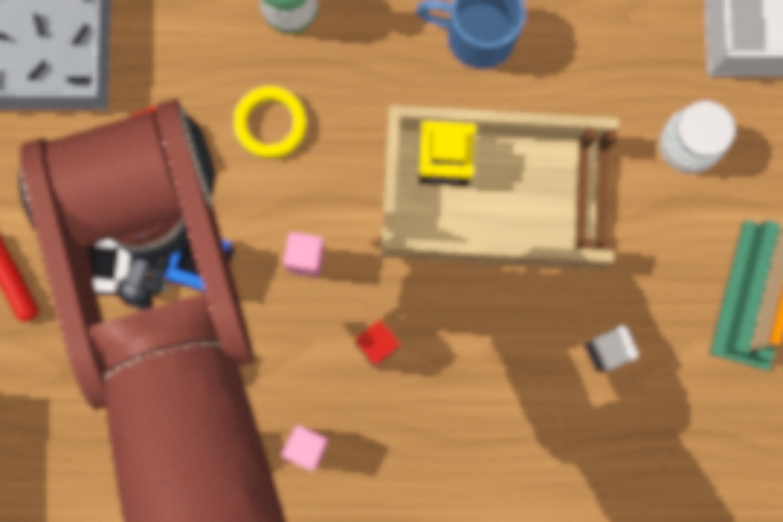

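arm_command --steps '[[[0,0,-0.4,0,0,0,1],[0,0,-0.8,0,0,0,1],[0,0,-0.9,0,0,0,1]]]'

```text
time_s: 22.9
position: [0.536, 0.243, 0.0891]
tool_rot: [[-0.311, -0.951, -0.007], [-0.951, 0.311, -0.002], [0.004, 0.006, -1.0]]
ft_force: [-0.1, 0.1, 0.5]
grip_width: 0.0854
gripper_force: 0.0
```

arm_command --steps '[[[0,0,-0.3,0,0,0,1],[0,0,-0.54,0,0,0,1],[0,0,-0.54,0,0,0,0.3],[0,0,-0.54,0,0,0,0.3],[0,0,-0.54,0,0,0,0.3]]]'

```text
time_s: 23.52
position: [0.54, 0.2448, 0.0305]
tool_rot: [[-0.309, -0.951, 0.003], [-0.951, 0.309, 0.001], [-0.002, -0.003, -1.0]]
ft_force: [-0.0, -0.7, -0.9]
grip_width: 0.0533
gripper_force: 32.2
```

arm_command --steps '[[[0,0,0,0,0,0,0.3],[0,0,0,0,0,0,0.3]]]'

```text
time_s: 23.78
position: [0.54, 0.2448, 0.0305]
tool_rot: [[-0.309, -0.951, 0.003], [-0.951, 0.309, 0.001], [-0.002, -0.003, -1.0]]
ft_force: [0.4, -0.3, 6.7]
grip_width: 0.0533
gripper_force: 33.1
```

arm_command --steps '[[[0,0,0,0,0,0,1],[0,0,0,0,0,0,1],[0,0,0,0,0,0,1],[0,0,0,0,0,-0.3,1]]]'

```text
time_s: 24.28
position: [0.5381, 0.2443, 0.0278]
tool_rot: [[-0.458, -0.889, -0.001], [-0.889, 0.458, -0.0], [0.001, 0.001, -1.0]]
ft_force: [-0.1, -0.1, 0.3]
grip_width: 0.0857
gripper_force: 0.0
```

arm_command --steps '[[[0,0,0,0,0,-0.35,1],[0,0,0,0,0,-0.7,1],[0,0,0,0,0,-0.9,1]]]'

```text
time_s: 24.65
position: [0.5381, 0.2443, 0.0279]
tool_rot: [[-0.811, -0.584, -0.001], [-0.584, 0.811, -0.0], [0.001, 0.0, -1.0]]
ft_force: [-0.6, -0.7, 0.4]
grip_width: 0.0853
gripper_force: 0.0
```

arm_command --steps '[[[0,0,0,0,0,-0.35,1],[0,0,0,0,0,-0.7,1],[0,0,0,0,0,-0.9,1]]]'

```text
time_s: 25.02
position: [0.5381, 0.2443, 0.0279]
tool_rot: [[-0.988, -0.152, -0.001], [-0.152, 0.988, -0.0], [0.001, -0.0, -1.0]]
ft_force: [0.4, 0.2, 0.1]
grip_width: 0.0855
gripper_force: 0.0
```

arm_command --steps '[[[0,0,0,0,0,-0.35,1],[0,0,0,0,0,-0.7,1],[0,0,0,0,0,-0.9,1],[0,0,0,0,0,-0.9,1]]]'

```text
time_s: 25.52
position: [0.5381, 0.2443, 0.0279]
tool_rot: [[-0.951, 0.308, -0.001], [0.308, 0.951, -0.0], [0.001, -0.0, -1.0]]
ft_force: [-0.3, 0.5, -1.0]
grip_width: 0.0856
gripper_force: 0.0
```

arm_command --steps '[[[0,0,0,0,0,0,0.3],[0,0,0,0,0,0,0.3],[0,0,0,0,0,0,0.3],[0,0,0,0,0,0,0.3],[0,0,0,0,0,0,0.3]]]' --force 40

```text
time_s: 26.15
position: [0.5386, 0.2444, 0.0284]
tool_rot: [[-0.951, 0.309, 0.0], [0.309, 0.951, 0.0], [-0.0, 0.0, -1.0]]
ft_force: [0.5, 0.2, 0.9]
grip_width: 0.0532
gripper_force: 44.0
```

arm_command --steps '[[[0,0,0.3,0,0,0,0.3],[0,0,0.7,0,0,0,0.3],[0,0,1,0,0,0,0.3],[0,0,1,0,0,0,0.3],[0,0,1,0,0,0,0.3]]]'

```text
time_s: 26.78
position: [0.5373, 0.244, 0.1464]
tool_rot: [[-0.951, 0.309, -0.003], [0.309, 0.951, -0.001], [0.002, -0.002, -1.0]]
ft_force: [-0.9, -0.8, -1.7]
grip_width: 0.0532
gripper_force: 43.8
```

arm_command --steps '[[[0.07,-0.3,0,0,0,0.1,0.3],[0.139,-0.6,0,0,0,0.165,0.3],[0.139,-0.703,0,0,0,0.165,0.3]]]'

```text
time_s: 27.15
position: [0.5538, 0.1583, 0.1453]
tool_rot: [[-0.974, 0.228, -0.005], [0.228, 0.974, -0.001], [0.005, -0.002, -1.0]]
ft_force: [-1.1, -0.5, -2.6]
grip_width: 0.0536
gripper_force: 43.7
```

arm_command --steps '[[[0.07,-0.3,0,0,0,0.1,0.3],[0.139,-0.6,0,0,0,0.165,0.3],[0.139,-0.703,0,0,0,0.165,0.3]]]'

```text
time_s: 27.52
position: [0.571, 0.0746, 0.1465]
tool_rot: [[-0.99, 0.143, -0.003], [0.143, 0.99, 0.0], [0.003, -0.0, -1.0]]
ft_force: [0.9, 1.0, -2.4]
grip_width: 0.0535
gripper_force: 43.7
```

arm_command --steps '[[[0.07,-0.3,0,0,0,0.1,0.3],[0.139,-0.6,0,0,0,0.165,0.3],[0.139,-0.703,0,0,0,0.165,0.3],[0.139,-0.703,0,0,0,0.165,0.3],[0.139,-0.703,0,0,0,0.165,0.3]]]'

```text
time_s: 28.15
position: [0.5879, -0.0074, 0.1478]
tool_rot: [[-0.999, 0.054, -0.001], [0.054, 0.999, 0.001], [0.001, 0.001, -1.0]]
ft_force: [0.2, 0.2, -1.3]
grip_width: 0.0533
gripper_force: 43.7
```

arm_command --steps '[[[0,0,-0.25,0,0,0,0.3],[0,0,-0.5,0,0,0,0.3],[0,0,-0.7,0,0,0,0.3],[0,0,-0.9,0,0,0,0.3],[0,0,-0.92,0,0,0,0.3]]]'

```text
time_s: 28.78
position: [0.5876, -0.0074, 0.0367]
tool_rot: [[-0.999, 0.054, -0.002], [0.054, 0.999, 0.001], [0.002, 0.001, -1.0]]
ft_force: [0.2, 0.6, -1.1]
grip_width: 0.0533
gripper_force: 44.0
```

arm_command --steps '[[[0,0,-0.012,0,0,0,0.3],[0,0,-0.012,0,0,0,0.3],[0,0,-0.012,0,0,0,0.3]]]'

```text
time_s: 29.15
position: [0.5888, -0.0086, 0.0371]
tool_rot: [[-0.998, 0.055, 0.001], [0.055, 0.998, -0.0], [-0.001, -0.0, -1.0]]
ft_force: [0.0, 0.2, -1.8]
grip_width: 0.0534
gripper_force: 44.0
```

arm_command --steps '[[[0,0,0,0,0,0,0.78],[0,0,0,0,0,0,0.78],[0,0,0.1,0,0,0,0.78],[0,0,0.6,0,0,0,0.78],[0,0,1,0,0,0,0.78]]]' --force 30

```text
time_s: 29.78
position: [0.5889, -0.0088, 0.1594]
tool_rot: [[-0.998, 0.055, 0.002], [0.055, 0.998, -0.0], [-0.002, -0.0, -1.0]]
ft_force: [0.9, 0.3, -0.1]
grip_width: 0.0664
gripper_force: 0.0
```

arm_command --steps '[[[0,0.1,0.37,0,0,0.2,0.8],[-0.2,0.5,0.37,0,0,0.5,0.8],[-0.411,0.757,0.37,0,0,0.797,0.8]]]'

```text
time_s: 30.15
position: [0.5392, 0.0834, 0.2032]
tool_rot: [[-0.933, -0.359, 0.003], [-0.359, 0.933, 0.0], [-0.003, -0.001, -1.0]]
ft_force: [-0.4, 0.6, -0.1]
grip_width: 0.0681
gripper_force: 0.0
```

arm_command --steps '[[[-0.2,0.3,0,0,0,0.3,0.8],[-0.411,0.757,0,0,0,0.6,0.8],[-0.411,0.757,0,0,0,0.797,0.8]]]'

```text
time_s: 30.52
position: [0.4883, 0.176, 0.202]
tool_rot: [[-0.705, -0.709, 0.001], [-0.709, 0.705, 0.001], [-0.002, -0.0, -1.0]]
ft_force: [0.1, 0.2, -0.8]
grip_width: 0.068
gripper_force: 0.0
```

arm_command --steps '[[[-0.2,0.3,0,0,0,0.3,0.8],[-0.411,0.757,0,0,0,0.6,0.8],[-0.411,0.757,0,0,0,0.797,0.8],[-0.411,0.757,0,0,0,0.797,0.8],[-0.411,0.757,0,0,0,0.797,0.8]]]'

```text
time_s: 31.15
position: [0.4408, 0.2635, 0.2014]
tool_rot: [[-0.367, -0.93, 0.001], [-0.93, 0.367, 0.0], [-0.0, -0.001, -1.0]]
ft_force: [-0.4, -0.6, -0.1]
grip_width: 0.0681
gripper_force: 0.0
```

```bash
python3 -c "
from h import *
find()"
```

```text
t 31.15 pos [0.4408 0.2635 0.2014] yaw 158.4 g 0.0681
red (np.int32(96), np.int32(272)) 926 z60 [664.4 304.7] [55.7 55.2] 23.1 z80 [646.6 296.5] [51.7 51.3]
red (np.int32(249), np.int32(306)) 1003 z60 [511.3 413.4] [96.5 21.5] 29.3 z80 [504.3 397.6] [89.7 20. ]
yellow (np.int32(41), np.int32(178)) 2108 z60 [653.7 177. ] [65.  74.3] -6.1 z80 [636.6 177.8] [60.4 69.1]
blue (np.int32(256), np.int32(185)) 1129 z60 [443.  268.3] [38.  34.5] -21.6 z80 [440.7 262.7] [35.3 32.1]
white (np.int32(213), np.int32(267)) 731 z60 [535.8 341.5] [54.6 55. ] -5.2 z80 [527.  330.8] [50.8 51.1]
```

arm_command --steps '[[[0,0,-0.4,0,0,0,0.8],[0,0,-0.7,0,0,0,0.8],[0,0,-0.7,0,0,0,0.8]]]'

```text
time_s: 31.58
position: [0.4384, 0.2622, 0.1135]
tool_rot: [[-0.367, -0.93, -0.007], [-0.93, 0.367, -0.003], [0.005, 0.005, -1.0]]
ft_force: [-0.0, -1.0, 0.4]
grip_width: 0.0683
gripper_force: 0.0
```

arm_command --steps '[[[0,0,-0.4,0,0,0,0.8],[0,0,-0.73,0,0,0,0.8],[0,0,-0.73,0,0,0,0.8],[0,0,-0.73,0,0,0,0.1],[0,0,-0.73,0,0,0,0.1]]]'

```text
time_s: 32.2
position: [0.4424, 0.2647, 0.0322]
tool_rot: [[-0.366, -0.931, 0.004], [-0.931, 0.366, 0.002], [-0.003, -0.003, -1.0]]
ft_force: [-10.7, 3.8, 6.8]
grip_width: 0.0326
gripper_force: 4.1
```

arm_command --steps '[[[0,0,0,0,0,0,0.1],[0,0,0,0,0,0,0.1],[0,0,0,0,0,0,0.1]]]'

```text
time_s: 32.58
position: [0.4425, 0.2647, 0.0322]
tool_rot: [[-0.365, -0.931, 0.004], [-0.931, 0.365, 0.002], [-0.003, -0.003, -1.0]]
ft_force: [-1.3, -0.4, 7.0]
grip_width: 0.0318
gripper_force: 34.3
```

arm_command --steps '[[[0,0,0,0,0,0,0.8],[0,0,0,0,0,0,0.8],[0,0,0,0,0,-0.35,0.8],[0,0,0,0,0,-0.7,0.8],[0,0,0,0,0,-1,0.8]]]'

```text
time_s: 33.2
position: [0.4402, 0.2637, 0.0289]
tool_rot: [[-0.785, -0.619, -0.0], [-0.619, 0.785, -0.0], [0.001, 0.0, -1.0]]
ft_force: [0.2, 0.3, -0.1]
grip_width: 0.0679
gripper_force: 0.0
```

arm_command --steps '[[[0,0,0,0,0,-0.35,0.8],[0,0,0,0,0,-0.7,0.8],[0,0,0,0,0,-1,0.8]]]'

```text
time_s: 33.58
position: [0.4402, 0.2637, 0.029]
tool_rot: [[-0.99, -0.144, -0.0], [-0.144, 0.99, -0.0], [0.001, -0.0, -1.0]]
ft_force: [-0.6, -0.3, 0.4]
grip_width: 0.0685
gripper_force: 0.0
```

arm_command --steps '[[[0,0,0,0,0,-0.35,0.8],[0,0,0,0,0,-0.7,0.8],[0,0,0,0,0,-1,0.8],[0,0,0,0,0,-1,0.8]]]'

```text
time_s: 34.08
position: [0.4402, 0.2637, 0.029]
tool_rot: [[-0.932, 0.364, -0.0], [0.364, 0.932, -0.0], [0.0, -0.0, -1.0]]
ft_force: [0.7, 0.7, 0.6]
grip_width: 0.0684
gripper_force: 0.0
```

arm_command --steps '[[[0,0,0,0,0,0,0.1],[0,0,0,0,0,0,0.1],[0,0,0,0,0,0,0.1],[0,0,0,0,0,0,0.1],[0,0,0,0,0,0,0.1]]]'

```text
time_s: 34.7
position: [0.4406, 0.2639, 0.0293]
tool_rot: [[-0.931, 0.365, 0.0], [0.365, 0.931, 0.0], [-0.0, 0.0, -1.0]]
ft_force: [0.5, 0.1, -0.6]
grip_width: 0.0317
gripper_force: 30.7
```

arm_command --steps '[[[0,0,0,0,0,0,0.6],[0,0,0,0,0,0,0.6],[0,0,0.23,0,0,0,0.6],[0,0,0.23,0,0,0,0.6]]]'

```text
time_s: 35.2
position: [0.4423, 0.2645, 0.059]
tool_rot: [[-0.931, 0.365, 0.005], [0.365, 0.931, 0.002], [-0.004, 0.003, -1.0]]
ft_force: [-0.1, 0.3, 0.5]
grip_width: 0.0511
gripper_force: 0.0
```

arm_command --steps '[[[0,0,0,0,0,0,0.1],[0,0,0,0,0,0,0.1],[0,0,0,0,0,0,0.1],[0,0,0,0,0,0,0.1]]]' --force 40

```text
time_s: 35.7
position: [0.4403, 0.2638, 0.0563]
tool_rot: [[-0.931, 0.365, -0.0], [0.365, 0.931, -0.0], [0.0, -0.0, -1.0]]
ft_force: [1.3, 1.4, -1.0]
grip_width: 0.0312
gripper_force: 40.7
```

arm_command --steps '[[[0,0,0.3,0,0,0,0.1],[0,0,0.7,0,0,0,0.1],[0,0,1,0,0,0,0.1],[0,0,1,0,0,0,0.1],[0,0,1,0,0,0,0.1]]]'

```text
time_s: 36.33
position: [0.439, 0.2631, 0.1739]
tool_rot: [[-0.931, 0.365, -0.004], [0.365, 0.931, -0.002], [0.003, -0.003, -1.0]]
ft_force: [-0.7, -0.6, -3.4]
grip_width: 0.0309
gripper_force: 41.0
```

arm_command --steps '[[[0.2,-0.3,0,0,0,0.1,0.1],[0.411,-0.6,0,0,0,0.202,0.1],[0.411,-0.756,0,0,0,0.202,0.1]]]'

```text
time_s: 36.7
position: [0.4891, 0.1711, 0.1735]
tool_rot: [[-0.964, 0.267, -0.005], [0.267, 0.964, -0.001], [0.005, -0.003, -1.0]]
ft_force: [0.0, -0.4, -3.3]
grip_width: 0.0314
gripper_force: 41.1
```

arm_command --steps '[[[0.2,-0.3,0,0,0,0.1,0.1],[0.411,-0.6,0,0,0,0.202,0.1],[0.411,-0.756,0,0,0,0.202,0.1]]]'

```text
time_s: 37.08
position: [0.5384, 0.0809, 0.1744]
tool_rot: [[-0.987, 0.164, -0.004], [0.164, 0.987, -0.0], [0.004, -0.001, -1.0]]
ft_force: [-0.1, -0.2, -3.7]
grip_width: 0.0314
gripper_force: 41.1
```

arm_command --steps '[[[0.2,-0.3,0,0,0,0.1,0.1],[0.411,-0.6,0,0,0,0.202,0.1],[0.411,-0.756,0,0,0,0.202,0.1],[0.411,-0.756,-0.2,0,0,0.202,0.1],[0.411,-0.756,-0.4,0,0,0.202,0.1]]]'

```text
time_s: 37.7
position: [0.5868, -0.0078, 0.1272]
tool_rot: [[-0.998, 0.058, -0.002], [0.058, 0.998, 0.001], [0.002, 0.001, -1.0]]
ft_force: [0.3, -0.4, -3.6]
grip_width: 0.031
gripper_force: 41.1
```

arm_command --steps '[[[0,0,0,0,0,0,0.1],[0,0,-0.06,0,0,0,0.1],[0,0,-0.12,0,0,0,0.1],[0,0,-0.18,0,0,0,0.1],[0,0,-0.18,0,0,0,0.1]]]'

```text
time_s: 38.33
position: [0.5878, -0.0082, 0.1063]
tool_rot: [[-0.998, 0.057, -0.002], [0.057, 0.998, 0.0], [0.002, 0.0, -1.0]]
ft_force: [0.2, -0.8, -2.7]
grip_width: 0.0309
gripper_force: 41.1
```

arm_command --steps '[[[0,0,-0.08,0,0,0,0.1],[0,0,-0.16,0,0,0,0.1],[0,0,-0.24,0,0,0,0.1],[0,0,-0.3,0,0,0,0.1],[0,0,-0.3,0,0,0,0.1]]]'

```text
time_s: 38.95
position: [0.5885, -0.0084, 0.071]
tool_rot: [[-0.998, 0.057, 0.0], [0.057, 0.998, -0.0], [-0.0, -0.0, -1.0]]
ft_force: [-0.0, 0.2, -3.6]
grip_width: 0.0311
gripper_force: 41.1
```

arm_command --steps '[[[0,0,0,0,0,0,0.5],[0,0,0,0,0,0,0.5],[0,0,0.2,0,0,0,0.5],[0,0,0.6,0,0,0,0.5],[0,0,1,0,0,0,0.5]]]' --force 30

```text
time_s: 39.58
position: [0.5883, -0.0084, 0.1928]
tool_rot: [[-0.998, 0.057, 0.0], [0.057, 0.998, -0.0], [-0.0, -0.0, -1.0]]
ft_force: [0.7, 0.5, 0.5]
grip_width: 0.0426
gripper_force: 0.0
```

arm_command --steps '[[[0,0.3,0.08,0,0,0.3,1],[-0.111,0.6,0.08,0,0,0.6,1],[-0.111,0.727,0.08,0,0,0.735,1]]]'

```text
time_s: 39.95
position: [0.5749, 0.0805, 0.2019]
tool_rot: [[-0.945, -0.326, 0.002], [-0.326, 0.945, 0.0], [-0.002, -0.0, -1.0]]
ft_force: [0.1, 1.1, 0.1]
grip_width: 0.0855
gripper_force: 0.0
```

arm_command --steps '[[[0,0.3,0,0,0,0.3,1],[-0.111,0.6,0,0,0,0.6,1],[-0.111,0.727,0,0,0,0.735,1]]]'

```text
time_s: 40.33
position: [0.5613, 0.1679, 0.2015]
tool_rot: [[-0.753, -0.658, 0.001], [-0.658, 0.753, 0.0], [-0.001, -0.0, -1.0]]
ft_force: [0.1, 0.2, 0.2]
grip_width: 0.0849
gripper_force: 0.0
```

arm_command --steps '[[[0,0.3,0,0,0,0.3,1],[-0.111,0.6,0,0,0,0.6,1],[-0.111,0.727,0,0,0,0.735,1]]]'

```text
time_s: 40.7
position: [0.5479, 0.2552, 0.2014]
tool_rot: [[-0.451, -0.892, 0.001], [-0.892, 0.451, 0.001], [-0.001, -0.0, -1.0]]
ft_force: [-1.0, 0.3, -0.8]
grip_width: 0.0855
gripper_force: 0.0
```

arm_command --steps '[[[0,0.3,0,0,0,0.3,1],[-0.111,0.6,0,0,0,0.6,1],[-0.111,0.727,0,0,0,0.735,1],[-0.111,0.727,0,0,0,0.735,1],[-0.111,0.727,0,0,0,0.735,1]]]'

```text
time_s: 41.32
position: [0.5353, 0.3401, 0.201]
tool_rot: [[-0.089, -0.996, 0.0], [-0.996, 0.089, -0.0], [0.0, -0.0, -1.0]]
ft_force: [0.2, -0.7, 0.2]
grip_width: 0.0855
gripper_force: 0.0
```

```bash
python3 -c "
from h import *
find(['white','red'])
im=manip.get_image('top');C=cam('top')
for c,z in(('yellow',.094),('blue',.094)):
    m=colmask(im,c);m[:130]=0;m[195:]=0;m[:,:262]=0;m[:,345:]=0
    if m.any(): print(c,m.sum(),rect(C,m,z))
cv2.imwrite('pics/t2.png',cv2.resize(im[100:280,130:400],None,fx=2.9,fy=2.9))"
```

```text
t 41.33 pos [0.5353 0.3401 0.201 ] yaw 174.9 g 0.0855
white (np.int32(256), np.int32(182)) 1484 z60 [535.8 341.7] [54.2 54.8] -5.2 z80 [535.3 335.9] [50.4 50.9]
red (np.int32(130), np.int32(157)) 1709 z60 [663.7 304.6] [55.9 55.2] 22.9 z80 [654.2 301.5] [52.  51.3]
red (np.int32(271), np.int32(247)) 1234 z60 [527.6 423.2] [89.3 22.3] 28.7 z80 [527.6 411.7] [83.  20.7]
yellow 374 (array([645.1, -10.4]), array([56.4, 57.9]), -4.2)
blue 334 (array([583.9,  -5.4]), array([49.6, 57.3]), -4.3)
```

View pics/t2.png

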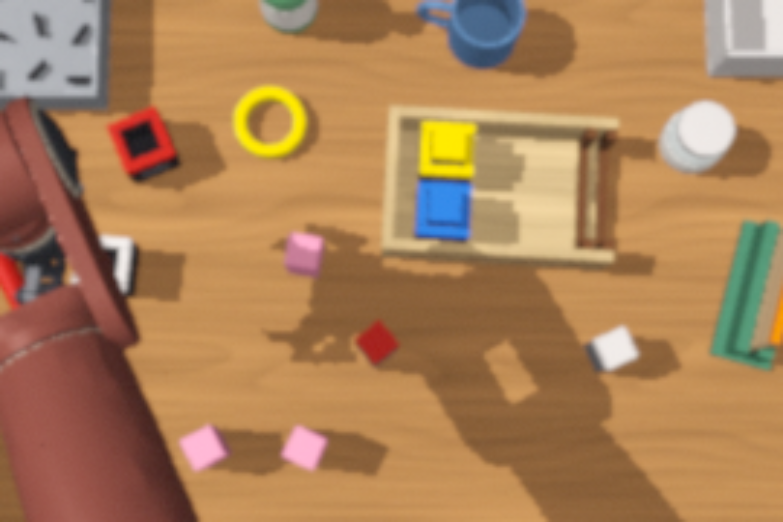

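arm_command --steps '[[[0,0,-0.4,0,0,0,1],[0,0,-0.8,0,0,0,1],[0,0,-0.9,0,0,0,1]]]'

```text
time_s: 41.8
position: [0.5328, 0.3387, 0.0887]
tool_rot: [[-0.089, -0.996, -0.007], [-0.996, 0.089, -0.003], [0.004, 0.006, -1.0]]
ft_force: [-0.7, -0.5, 0.0]
grip_width: 0.0857
gripper_force: 0.0
```

arm_command --steps '[[[0,0,-0.3,0,0,0,1],[0,0,-0.54,0,0,0,1],[0,0,-0.54,0,0,0,0.3],[0,0,-0.54,0,0,0,0.3],[0,0,-0.54,0,0,0,0.3]]]'

```text
time_s: 42.42
position: [0.5367, 0.3413, 0.0305]
tool_rot: [[-0.088, -0.996, 0.003], [-0.996, 0.088, 0.002], [-0.002, -0.003, -1.0]]
ft_force: [0.2, -0.6, -1.7]
grip_width: 0.0533
gripper_force: 33.4
```

arm_command --steps '[[[0,0,0,0,0,0,0.3],[0,0,0,0,0,0,0.3]]]'

```text
time_s: 42.68
position: [0.5367, 0.3412, 0.0303]
tool_rot: [[-0.088, -0.996, 0.003], [-0.996, 0.088, 0.001], [-0.002, -0.003, -1.0]]
ft_force: [0.1, -0.3, 5.9]
grip_width: 0.0534
gripper_force: 34.3
```

arm_command --steps '[[[0,0,0,0,0,0,1],[0,0,0,0,0,0,1],[0,0,0,0,0,0,1],[0,0,0,0,0,-0.3,1]]]'

```text
time_s: 43.18
position: [0.5348, 0.3405, 0.0276]
tool_rot: [[-0.247, -0.969, -0.001], [-0.969, 0.247, -0.0], [0.001, 0.001, -1.0]]
ft_force: [0.6, -1.1, -0.2]
grip_width: 0.0853
gripper_force: 0.0
```

arm_command --steps '[[[0,0,0,0,0,-0.35,1],[0,0,0,0,0,-0.7,1],[0,0,0,0,0,-0.9,1]]]'

```text
time_s: 43.55
position: [0.5348, 0.3405, 0.0276]
tool_rot: [[-0.66, -0.752, -0.001], [-0.752, 0.66, -0.0], [0.001, 0.0, -1.0]]
ft_force: [0.6, 0.7, 0.4]
grip_width: 0.0851
gripper_force: 0.0
```

arm_command --steps '[[[0,0,0,0,0,-0.35,1],[0,0,0,0,0,-0.7,1],[0,0,0,0,0,-0.9,1]]]'

```text
time_s: 43.92
position: [0.5348, 0.3405, 0.0276]
tool_rot: [[-0.929, -0.37, -0.001], [-0.37, 0.929, -0.0], [0.001, -0.0, -1.0]]
ft_force: [-0.1, 0.2, -0.4]
grip_width: 0.0851
gripper_force: 0.0
```

arm_command --steps '[[[0,0,0,0,0,-0.35,1],[0,0,0,0,0,-0.7,1],[0,0,0,0,0,-0.9,1],[0,0,0,0,0,-0.9,1]]]'

```text
time_s: 44.42
position: [0.5349, 0.3405, 0.0277]
tool_rot: [[-0.996, 0.087, -0.001], [0.087, 0.996, -0.0], [0.001, -0.0, -1.0]]
ft_force: [-0.3, -0.2, -0.1]
grip_width: 0.0857
gripper_force: 0.0
```

arm_command --steps '[[[0,0,0,0,0,0,0.3],[0,0,0,0,0,0,0.3],[0,0,0,0,0,0,0.3],[0,0,0,0,0,0,0.3],[0,0,0,0,0,0,0.3]]]' --force 40

```text
time_s: 45.05
position: [0.5353, 0.3407, 0.0281]
tool_rot: [[-0.996, 0.088, 0.0], [0.088, 0.996, 0.0], [-0.0, 0.0, -1.0]]
ft_force: [1.1, 0.5, 0.9]
grip_width: 0.0532
gripper_force: 44.4
```

arm_command --steps '[[[0,0,0.3,0,0,0,0.3],[0,0,0.7,0,0,0,0.3],[0,0,1,0,0,0,0.3],[0,0,1,0,0,0,0.3],[0,0,1,0,0,0,0.3]]]'

```text
time_s: 45.68
position: [0.5342, 0.3401, 0.1462]
tool_rot: [[-0.996, 0.088, -0.003], [0.088, 0.996, -0.001], [0.002, -0.001, -1.0]]
ft_force: [-0.5, 0.4, -2.0]
grip_width: 0.0539
gripper_force: 44.3
```

arm_command --steps '[[[0.1,-0.4,0,0,0,0.016,0.3],[0.234,-0.8,0,0,0,0.016,0.3],[0.234,-0.908,0,0,0,0.016,0.3]]]'

```text
time_s: 46.05
position: [0.5624, 0.2288, 0.1449]
tool_rot: [[-0.997, 0.083, -0.005], [0.083, 0.997, -0.002], [0.005, -0.002, -1.0]]
ft_force: [0.2, 1.0, -1.1]
grip_width: 0.0533
gripper_force: 44.2
```

arm_command --steps '[[[0.1,-0.4,0,0,0,0.016,0.3],[0.234,-0.8,0,0,0,0.016,0.3],[0.234,-0.908,0,0,0,0.016,0.3]]]'

```text
time_s: 46.42
position: [0.5907, 0.1207, 0.1459]
tool_rot: [[-0.997, 0.074, -0.003], [0.074, 0.997, -0.0], [0.003, -0.001, -1.0]]
ft_force: [-0.1, 0.1, -1.0]
grip_width: 0.0534
gripper_force: 44.2
```

arm_command --steps '[[[0.1,-0.4,0,0,0,0.016,0.3],[0.234,-0.8,0,0,0,0.016,0.3],[0.234,-0.908,0,0,0,0.016,0.3]]]'

```text
time_s: 46.8
position: [0.6191, 0.0124, 0.1465]
tool_rot: [[-0.998, 0.065, -0.002], [0.065, 0.998, 0.0], [0.002, 0.0, -1.0]]
ft_force: [1.0, 0.4, -2.1]
grip_width: 0.0532
gripper_force: 44.2
```

arm_command --steps '[[[0.1,-0.4,0,0,0,0.016,0.3],[0.234,-0.8,0,0,0,0.016,0.3],[0.234,-0.908,0,0,0,0.016,0.3],[0.234,-0.908,0,0,0,0.016,0.3],[0.234,-0.908,0,0,0,0.016,0.3]]]'

```text
time_s: 47.42
position: [0.6469, -0.0934, 0.1474]
tool_rot: [[-0.999, 0.053, -0.001], [0.053, 0.999, 0.001], [0.001, 0.001, -1.0]]
ft_force: [-0.1, -0.4, -1.2]
grip_width: 0.0536
gripper_force: 44.2
```

```bash
python3 -c "
from h import *
look('wrist','w6')"
```

```text
t 47.42 pos [ 0.6469 -0.0934  0.1474] yaw 87.0 g 0.0536
```

View pics/w6.png

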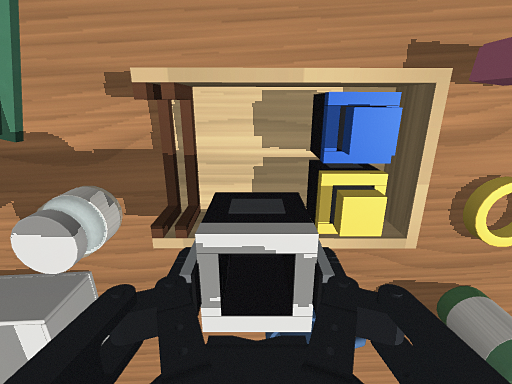

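arm_command --steps '[[[0,-0.03,-0.2,0,0,0,0.3],[0,-0.03,-0.5,0,0,0,0.3],[0,-0.03,-0.7,0,0,0,0.3],[0,-0.03,-0.9,0,0,0,0.3],[0,-0.03,-0.92,0,0,0,0.3]]]'

```text
time_s: 48.1
position: [0.6468, -0.0974, 0.0366]
tool_rot: [[-0.999, 0.053, -0.002], [0.053, 0.999, 0.001], [0.002, 0.001, -1.0]]
ft_force: [0.9, -0.5, -0.9]
grip_width: 0.0536
gripper_force: 44.5
```

arm_command --steps '[[[0,0,-0.012,0,0,0,0.3],[0,0,-0.012,0,0,0,0.3],[0,0,-0.012,0,0,0,0.3]]]'

```text
time_s: 48.48
position: [0.6478, -0.0988, 0.0369]
tool_rot: [[-0.999, 0.054, 0.001], [0.054, 0.999, -0.0], [-0.001, -0.0, -1.0]]
ft_force: [0.1, -0.0, -0.7]
grip_width: 0.0532
gripper_force: 44.5
```

arm_command --steps '[[[0,0,0,0,0,0,0.74],[0,0,0,0,0,0,0.74],[0,0,0.1,0,0,0,0.74],[0,0,0.6,0,0,0,0.74],[0,0,1,0,0,0,0.74]]]' --force 30

```text
time_s: 49.1
position: [0.6479, -0.099, 0.1592]
tool_rot: [[-0.999, 0.055, 0.002], [0.055, 0.999, -0.0], [-0.002, -0.0, -1.0]]
ft_force: [0.5, 0.7, -0.2]
grip_width: 0.0633
gripper_force: 0.0
```

arm_command --steps '[[[-0.2,-0.1,0.123,0,0,-0.3,0.8],[-0.556,-0.222,0.123,0,0,-0.6,0.8],[-0.556,-0.222,0.123,0,0,-0.697,0.8]]]'

```text
time_s: 49.48
position: [0.5787, -0.1261, 0.1717]
tool_rot: [[-0.912, 0.411, -0.0], [0.411, 0.912, -0.0], [-0.0, -0.0, -1.0]]
ft_force: [0.4, 0.0, -0.1]
grip_width: 0.0683
gripper_force: 0.0
```

arm_command --steps '[[[-0.2,-0.1,0.123,0,0,-0.3,0.8],[-0.556,-0.222,0.123,0,0,-0.6,0.8],[-0.556,-0.222,0.123,0,0,-0.697,0.8]]]'

```text
time_s: 49.85
position: [0.5122, -0.1528, 0.1866]
tool_rot: [[-0.705, 0.709, 0.001], [0.709, 0.705, -0.001], [-0.001, -0.0, -1.0]]
ft_force: [-0.1, -0.7, 0.1]
grip_width: 0.0677
gripper_force: 0.0
```

arm_command --steps '[[[-0.2,-0.1,0.123,0,0,-0.3,0.8],[-0.556,-0.222,0.123,0,0,-0.6,0.8],[-0.556,-0.222,0.123,0,0,-0.697,0.8],[-0.556,-0.222,0.123,0,0,-0.697,0.8],[-0.556,-0.222,0.123,0,0,-0.697,0.8]]]'

```text
time_s: 50.48
position: [0.4477, -0.1788, 0.2011]
tool_rot: [[-0.41, 0.912, 0.001], [0.912, 0.41, -0.0], [-0.001, 0.001, -1.0]]
ft_force: [1.1, 0.6, 0.6]
grip_width: 0.0681
gripper_force: 0.0
```

```bash
python3 -c "
from h import *
find(['white'])"
```

```text
t 50.48 pos [ 0.4477 -0.1788  0.2011] yaw 24.2 g 0.0681
white (np.int32(464), np.int32(192)) 1478 z60 [657. -98.] [56.2 55.9] -3.2 z80 [639.9 -98.4] [52.2 52. ]
white (np.int32(257), np.int32(187)) 1010 z60 [ 451.1 -183.1] [34.6 33.6] 24.1 z80 [ 448.5 -177.5] [32.2 31.2]
```

arm_command --steps '[[[0,0,-0.4,0,0,0,0.8],[0,0,-0.7,0,0,0,0.8],[0,0,-0.7,0,0,0,0.8]]]'

```text
time_s: 50.9
position: [0.4453, -0.1772, 0.1132]
tool_rot: [[-0.41, 0.912, -0.006], [0.912, 0.41, 0.004], [0.006, -0.004, -1.0]]
ft_force: [-0.1, 0.0, 1.5]
grip_width: 0.0684
gripper_force: 0.0
```

arm_command --steps '[[[0,0,-0.4,0,0,0,0.8],[0,0,-0.72,0,0,0,0.8],[0,0,-0.72,0,0,0,0.8],[0,0,-0.72,0,0,0,0.1],[0,0,-0.72,0,0,0,0.1]]]'

```text
time_s: 51.52
position: [0.4493, -0.1798, 0.0328]
tool_rot: [[-0.409, 0.912, 0.004], [0.912, 0.409, -0.002], [-0.004, 0.003, -1.0]]
ft_force: [0.8, -0.3, 0.2]
grip_width: 0.033
gripper_force: 0.0
```

arm_command --steps '[[[0,0,0,0,0,0,0.1],[0,0,0,0,0,0,0.1],[0,0,0,0,0,0,0.1]]]'

```text
time_s: 51.9
position: [0.4492, -0.18, 0.0329]
tool_rot: [[-0.409, 0.912, 0.004], [0.912, 0.409, -0.003], [-0.004, 0.003, -1.0]]
ft_force: [-1.0, -0.2, 6.6]
grip_width: 0.032
gripper_force: 31.0
```

arm_command --steps '[[[0,0,0,0,0,0,0.8],[0,0,0,0,0,0,0.8],[0,0,0,0,0,0.35,0.8],[0,0,0,0,0,0.7,0.8],[0,0,0,0,0,1,0.8]]]'

```text
time_s: 52.52
position: [0.447, -0.1786, 0.0298]
tool_rot: [[-0.814, 0.581, -0.001], [0.581, 0.814, 0.0], [0.001, -0.0, -1.0]]
ft_force: [-0.3, -0.5, 0.1]
grip_width: 0.0685
gripper_force: 0.0
```

arm_command --steps '[[[0,0,0,0,0,0.35,0.8],[0,0,0,0,0,0.7,0.8],[0,0,0,0,0,1,0.8]]]'

```text
time_s: 52.9
position: [0.447, -0.1786, 0.0298]
tool_rot: [[-0.995, 0.097, -0.001], [0.097, 0.995, 0.0], [0.001, 0.0, -1.0]]
ft_force: [0.7, -0.6, 0.5]
grip_width: 0.0681
gripper_force: 0.0
```

arm_command --steps '[[[0,0,0,0,0,0.35,0.8],[0,0,0,0,0,0.7,0.8],[0,0,0,0,0,1,0.8],[0,0,0,0,0,1,0.8]]]'

```text
time_s: 53.4
position: [0.4471, -0.1786, 0.0298]
tool_rot: [[-0.913, -0.407, -0.0], [-0.407, 0.913, 0.0], [0.0, 0.0, -1.0]]
ft_force: [0.8, -0.0, -0.0]
grip_width: 0.0686
gripper_force: 0.0
```

arm_command --steps '[[[0,0,0,0,0,0,0.1],[0,0,0,0,0,0,0.1],[0,0,0,0,0,0,0.1],[0,0,0,0,0,0,0.1],[0,0,0,0,0,0,0.1]]]'

```text
time_s: 54.02
position: [0.4473, -0.1788, 0.0301]
tool_rot: [[-0.913, -0.409, 0.0], [-0.409, 0.913, -0.0], [-0.0, -0.0, -1.0]]
ft_force: [-1.1, 0.2, 1.3]
grip_width: 0.0316
gripper_force: 33.6
```

arm_command --steps '[[[0,0,0,0,0,0,0.6],[0,0,0,0,0,0,0.6],[0,0,0.23,0,0,0,0.6],[0,0,0.23,0,0,0,0.6]]]'

```text
time_s: 54.52
position: [0.449, -0.1797, 0.0597]
tool_rot: [[-0.913, -0.409, 0.004], [-0.409, 0.913, -0.002], [-0.003, -0.004, -1.0]]
ft_force: [0.2, 0.1, -0.6]
grip_width: 0.0513
gripper_force: 0.0
```

arm_command --steps '[[[0,0,0,0,0,0,0.1],[0,0,0,0,0,0,0.1],[0,0,0,0,0,0,0.1],[0,0,0,0,0,0,0.1]]]' --force 40

```text
time_s: 55.02
position: [0.4471, -0.1787, 0.0571]
tool_rot: [[-0.913, -0.409, -0.001], [-0.409, 0.913, 0.0], [0.0, 0.0, -1.0]]
ft_force: [0.6, -1.1, -0.3]
grip_width: 0.0317
gripper_force: 40.2
```

arm_command --steps '[[[0,0,0.3,0,0,0,0.1],[0,0,0.7,0,0,0,0.1],[0,0,1,0,0,0,0.1],[0,0,1,0,0,0,0.1],[0,0,1,0,0,0,0.1]]]'

```text
time_s: 55.65
position: [0.446, -0.178, 0.175]
tool_rot: [[-0.913, -0.409, -0.004], [-0.409, 0.913, 0.002], [0.002, 0.003, -1.0]]
ft_force: [-0.0, -0.5, -3.9]
grip_width: 0.0317
gripper_force: 40.8
```

arm_command --steps '[[[0.4,0.15,0,0,0,-0.2,0.1],[0.7,0.3,0,0,0,-0.45,0.1],[0.836,0.332,0,0,0,-0.453,0.1]]]'

```text
time_s: 56.02
position: [0.5473, -0.1373, 0.1741]
tool_rot: [[-0.983, -0.185, -0.005], [-0.185, 0.983, 0.002], [0.005, 0.003, -1.0]]
ft_force: [0.2, -0.1, -3.4]
grip_width: 0.0314
gripper_force: 40.7
```

arm_command --steps '[[[0.4,0.15,0,0,0,-0.2,0.1],[0.7,0.3,0,0,0,-0.45,0.1],[0.836,0.332,0,0,0,-0.453,0.1],[0.836,0.332,-0.2,0,0,-0.453,0.1],[0.836,0.332,-0.4,0,0,-0.453,0.1]]]'

```text
time_s: 56.65
position: [0.6467, -0.0991, 0.1266]
tool_rot: [[-0.999, 0.052, -0.004], [0.052, 0.999, 0.001], [0.004, 0.0, -1.0]]
ft_force: [0.1, 0.6, -3.3]
grip_width: 0.0312
gripper_force: 40.7
```

arm_command --steps '[[[0,0,0,0,0,0,0.1],[0,0,-0.06,0,0,0,0.1],[0,0,-0.12,0,0,0,0.1],[0,0,-0.18,0,0,0,0.1],[0,0,-0.18,0,0,0,0.1]]]'

```text
time_s: 57.28
position: [0.6474, -0.0989, 0.1073]
tool_rot: [[-0.999, 0.053, -0.001], [0.053, 0.999, 0.0], [0.001, 0.0, -1.0]]
ft_force: [0.3, -0.4, -2.7]
grip_width: 0.0314
gripper_force: 40.7
```

arm_command --steps '[[[0,0,-0.08,0,0,0,0.1],[0,0,-0.16,0,0,0,0.1],[0,0,-0.24,0,0,0,0.1],[0,0,-0.3,0,0,0,0.1],[0,0,-0.3,0,0,0,0.1]]]'

```text
time_s: 57.9
position: [0.648, -0.0991, 0.0718]
tool_rot: [[-0.999, 0.053, 0.0], [0.053, 0.999, -0.0], [-0.0, -0.0, -1.0]]
ft_force: [0.2, 0.2, -3.2]
grip_width: 0.0311
gripper_force: 40.7
```

arm_command --steps '[[[0,0,0,0,0,0,0.5],[0,0,0,0,0,0,0.5],[0,0,0.2,0,0,0,0.5],[0,0,0.6,0,0,0,0.5],[0,0,1,0,0,0,0.5]]]' --force 30

```text
time_s: 58.52
position: [0.6478, -0.0991, 0.1935]
tool_rot: [[-0.999, 0.053, 0.0], [0.053, 0.999, 0.0], [-0.0, 0.0, -1.0]]
ft_force: [0.4, -0.5, -0.1]
grip_width: 0.0428
gripper_force: 0.0
```

```bash
python3 -c "
from h import *
f,cx,cy,V=cam('wrist');s=manip.sense();R=np.array(s['tool_rot'])
Rt=R.T@V[:3,:3].T; o=R.T@(-V[:3,:3].T@V[:3,3]-np.array(s['position']))
R1=np.array([[-1,.001,-.002],[.001,1,0],[.002,0,-1]]);o1=np.array([.4857,.263,.2903])+R1@o;V1=np.eye(4);V1[:3,:3]=(R1@Rt).T;V1[:3,3]=-V1[:3,:3]@o1
W=(f,cx,cy,V1);T=cam('top')
print('chk red case',toplane(W,[[264,262]],.06),s['position'])
for z in(.02,.04,.05,.06): print(z,toplane(W,[[304,279]],z),toplane(T,[[166.5,136]],z))
"
```

```text
chk red case [[0.63965232 0.27535425]] [ 0.64783409 -0.09905599  0.1934734 ]
0.02 [[0.69906251 0.34672379]] [[0.70776965 0.34720359]]
0.04 [[0.68483686 0.3427235 ]] [[0.70266437 0.34315249]]
0.05 [[0.67772403 0.34072336]] [[0.70011173 0.34112694]]
0.06 [[0.67061121 0.33872321]] [[0.69755909 0.33910139]]
```

arm_command --steps '[[[0,0.4,0.019,0,0,-0.3,1],[0.031,0.8,0.019,0,0,-0.5,1],[0.031,0.838,0.019,0,0,-0.533,1]]]'

```text
time_s: 58.9
position: [0.6519, 0.0042, 0.1952]
tool_rot: [[-0.946, 0.323, 0.001], [0.323, 0.946, 0.0], [-0.001, 0.001, -1.0]]
ft_force: [-0.5, -0.5, -0.6]
grip_width: 0.0857
gripper_force: 0.0
```

arm_command --steps '[[[0,0.4,0.019,0,0,-0.3,1],[0.031,0.8,0.019,0,0,-0.5,1],[0.031,0.838,0.019,0,0,-0.533,1]]]'

```text
time_s: 59.28
position: [0.6555, 0.104, 0.1968]
tool_rot: [[-0.821, 0.572, 0.0], [0.572, 0.821, 0.0], [-0.0, 0.0, -1.0]]
ft_force: [0.7, 0.3, 0.3]
grip_width: 0.0852
gripper_force: 0.0
```

arm_command --steps '[[[0,0.4,0.019,0,0,-0.3,1],[0.031,0.8,0.019,0,0,-0.5,1],[0.031,0.838,0.019,0,0,-0.533,1]]]'

```text
time_s: 59.65
position: [0.6593, 0.2038, 0.1989]
tool_rot: [[-0.631, 0.776, 0.0], [0.776, 0.631, -0.0], [-0.0, 0.0, -1.0]]
ft_force: [1.1, 0.6, 0.3]
grip_width: 0.0853
gripper_force: 0.0
```

arm_command --steps '[[[0,0.4,0.019,0,0,-0.3,1],[0.031,0.8,0.019,0,0,-0.5,1],[0.031,0.838,0.019,0,0,-0.533,1],[0.031,0.838,0.019,0,0,-0.533,1],[0.031,0.838,0.019,0,0,-0.533,1]]]'

```text
time_s: 60.28
position: [0.6632, 0.3012, 0.2011]
tool_rot: [[-0.39, 0.921, -0.0], [0.921, 0.39, -0.001], [-0.001, -0.0, -1.0]]
ft_force: [-0.7, -1.3, 0.3]
grip_width: 0.0854
gripper_force: 0.0
```

```bash
python3 -c "
from h import *
find(['red'],fn='w7')"
```

```text
t 60.27 pos [0.6632 0.3012 0.2011] yaw 22.9 g 0.0854
red (np.int32(258), np.int32(179)) 1633 z60 [663.5 305.1] [55.3 56. ] 22.9 z80 [661.3 310.2] [51.4 52.1]
```

View pics/w7.png

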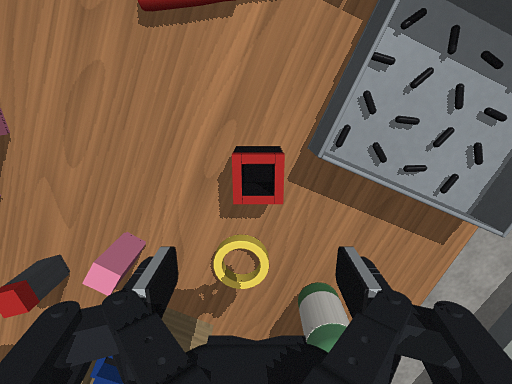

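arm_command --steps '[[[0,0,-0.4,0,0,0,0.76],[0,0,-0.8,0,0,0,0.76],[0,0,-0.9,0,0,0,0.76]]]'

```text
time_s: 60.7
position: [0.6603, 0.3011, 0.0884]
tool_rot: [[-0.39, 0.921, -0.007], [0.921, 0.39, -0.003], [0.0, -0.008, -1.0]]
ft_force: [0.0, -0.8, -0.6]
grip_width: 0.0648
gripper_force: 0.0
```

arm_command --steps '[[[0,0,-0.3,0,0,0,0.76],[0,0,-0.54,0,0,0,0.76],[0,0,-0.54,0,0,0,0.3],[0,0,-0.54,0,0,0,0.3],[0,0,-0.54,0,0,0,0.3]]]'

```text
time_s: 61.32
position: [0.6642, 0.3035, 0.0309]
tool_rot: [[-0.391, 0.921, 0.003], [0.921, 0.391, 0.001], [-0.0, 0.003, -1.0]]
ft_force: [-0.0, 0.8, -1.6]
grip_width: 0.0534
gripper_force: 38.1
```

arm_command --steps '[[[0,0,0,0,0,0,0.3],[0,0,0,0,0,0,0.3]]]'

```text
time_s: 61.58
position: [0.6631, 0.3033, 0.029]
tool_rot: [[-0.391, 0.92, 0.001], [0.92, 0.391, 0.0], [-0.0, 0.001, -1.0]]
ft_force: [0.2, -0.0, -1.3]
grip_width: 0.0535
gripper_force: 38.1
```

arm_command --steps '[[[0,0,0,0,0,0,1],[0,0,0,0,0,0,1],[0,0,0,0,0,0,1],[0,0,0,0,0,-0.3,1]]]'

```text
time_s: 62.08
position: [0.6629, 0.3032, 0.0285]
tool_rot: [[-0.238, 0.971, 0.0], [0.971, 0.238, 0.0], [-0.0, 0.0, -1.0]]
ft_force: [-0.7, -0.3, -1.6]
grip_width: 0.0855
gripper_force: 0.0
```

arm_command --steps '[[[0,0,0,0,0,-0.35,1],[0,0,0,0,0,-0.7,1],[0,0,0,0,0,-0.9,1]]]'

```text
time_s: 62.45
position: [0.6629, 0.3032, 0.0284]
tool_rot: [[0.229, 0.973, 0.0], [0.973, -0.229, 0.0], [0.0, 0.0, -1.0]]
ft_force: [0.3, -0.6, -0.2]
grip_width: 0.0856
gripper_force: 0.0
```

arm_command --steps '[[[0,0,0,0,0,-0.35,1],[0,0,0,0,0,-0.7,1],[0,0,0,0,0,-0.9,1]]]'

```text
time_s: 62.82
position: [0.6629, 0.3032, 0.0284]
tool_rot: [[0.646, 0.764, 0.0], [0.764, -0.646, 0.0], [0.0, 0.0, -1.0]]
ft_force: [-0.1, 0.0, -1.0]
grip_width: 0.0856
gripper_force: 0.0
```

arm_command --steps '[[[0,0,0,0,0,-0.35,1],[0,0,0,0,0,-0.7,1],[0,0,0,0,0,-0.9,1],[0,0,0,0,0,-0.9,1]]]'

```text
time_s: 63.32
position: [0.6629, 0.3032, 0.0284]
tool_rot: [[0.92, 0.392, 0.0], [0.392, -0.92, 0.0], [0.0, -0.0, -1.0]]
ft_force: [0.7, -1.0, -0.3]
grip_width: 0.0853
gripper_force: 0.0
```

arm_command --steps '[[[0,0,0,0,0,0,0.3],[0,0,0,0,0,0,0.3],[0,0,0,0,0,0,0.3],[0,0,0,0,0,0,0.3],[0,0,0,0,0,0,0.3]]]' --force 40

```text
time_s: 63.95
position: [0.6631, 0.3032, 0.0286]
tool_rot: [[0.92, 0.391, 0.001], [0.391, -0.92, 0.0], [0.001, 0.0, -1.0]]
ft_force: [0.6, 0.3, 0.8]
grip_width: 0.0536
gripper_force: 44.1
```

arm_command --steps '[[[0,0,0.3,0,0,0,0.3],[0,0,0.7,0,0,0,0.3],[0,0,1,0,0,0,0.3],[0,0,1,0,0,0,0.3],[0,0,1,0,0,0,0.3]]]'

```text
time_s: 64.58
position: [0.6618, 0.3028, 0.1463]
tool_rot: [[0.92, 0.391, -0.003], [0.391, -0.92, -0.001], [-0.003, -0.0, -1.0]]
ft_force: [0.1, 0.5, -2.3]
grip_width: 0.0534
gripper_force: 43.9
```

arm_command --steps '[[[-0.08,-0.4,0,0,0,-0.1,0.3],[-0.16,-0.8,0,0,0,-0.218,0.3],[-0.16,-0.838,0,0,0,-0.218,0.3]]]'

```text
time_s: 64.95
position: [0.6415, 0.1997, 0.1447]
tool_rot: [[0.96, 0.28, -0.006], [0.28, -0.96, -0.002], [-0.006, -0.0, -1.0]]
ft_force: [0.7, -0.1, -1.4]
grip_width: 0.0536
gripper_force: 43.8
```

arm_command --steps '[[[-0.08,-0.4,0,0,0,-0.1,0.3],[-0.16,-0.8,0,0,0,-0.218,0.3],[-0.16,-0.838,0,0,0,-0.218,0.3]]]'

```text
time_s: 65.32
position: [0.6231, 0.1002, 0.1461]
tool_rot: [[0.985, 0.17, -0.004], [0.17, -0.985, -0.0], [-0.004, -0.0, -1.0]]
ft_force: [-0.4, -0.3, -1.6]
grip_width: 0.0532
gripper_force: 43.9
```

arm_command --steps '[[[-0.08,-0.4,0,0,0,-0.1,0.3],[-0.16,-0.8,0,0,0,-0.218,0.3],[-0.16,-0.838,0,0,0,-0.218,0.3]]]'

```text
time_s: 65.7
position: [0.6046, 0.0004, 0.1469]
tool_rot: [[0.998, 0.057, -0.002], [0.057, -0.998, 0.001], [-0.002, -0.001, -1.0]]
ft_force: [-0.0, -0.2, -2.0]
grip_width: 0.0534
gripper_force: 43.9
```

arm_command --steps '[[[-0.08,-0.4,0,0,0,-0.1,0.3],[-0.16,-0.8,0,0,0,-0.218,0.3],[-0.16,-0.838,0,0,0,-0.218,0.3],[-0.16,-0.838,0,0,0,-0.218,0.3],[-0.16,-0.838,0,0,0,-0.218,0.3]]]'

```text
time_s: 66.32
position: [0.5863, -0.0974, 0.148]
tool_rot: [[0.999, -0.053, -0.0], [-0.053, -0.999, 0.001], [-0.0, -0.001, -1.0]]
ft_force: [0.3, 1.0, -0.9]
grip_width: 0.0533
gripper_force: 43.8
```

arm_command --steps '[[[0,0,-0.25,0,0,0,0.3],[0,0,-0.5,0,0,0,0.3],[0,0,-0.7,0,0,0,0.3],[0,0,-0.9,0,0,0,0.3],[0,0,-0.92,0,0,0,0.3]]]'

```text
time_s: 66.95
position: [0.5857, -0.0976, 0.0368]
tool_rot: [[0.999, -0.053, -0.002], [-0.053, -0.999, 0.001], [-0.002, -0.001, -1.0]]
ft_force: [-0.1, 0.8, -2.4]
grip_width: 0.0534
gripper_force: 44.1
```

arm_command --steps '[[[0,0,-0.012,0,0,0,0.3],[0,0,-0.012,0,0,0,0.3],[0,0,-0.012,0,0,0,0.3]]]'

```text
time_s: 67.32
position: [0.5864, -0.099, 0.0372]
tool_rot: [[0.998, -0.055, 0.001], [-0.055, -0.998, -0.0], [0.001, 0.0, -1.0]]
ft_force: [0.4, -0.6, -1.3]
grip_width: 0.0532
gripper_force: 44.2
```

arm_command --steps '[[[0,0,0,0,0,0,0.74],[0,0,0,0,0,0,0.74],[0,0,0.1,0,0,0,0.74],[0,0,0.6,0,0,0,0.74],[0,0,1,0,0,0,0.74]]]' --force 30

```text
time_s: 67.95
position: [0.5864, -0.0992, 0.1595]
tool_rot: [[0.998, -0.055, 0.002], [-0.055, -0.998, -0.001], [0.002, 0.0, -1.0]]
ft_force: [0.8, 0.1, 0.0]
grip_width: 0.0628
gripper_force: 0.0
```

arm_command --steps '[[[-0.2,0.3,0.185,0,0,-0.35,0.8],[-0.554,0.66,0.185,0,0,-0.7,0.8],[-0.554,0.66,0.185,0,0,-0.797,0.8]]]'

```text
time_s: 68.32
position: [0.5171, -0.0176, 0.1791]
tool_rot: [[0.891, -0.455, -0.0], [-0.455, -0.891, 0.001], [-0.0, -0.0, -1.0]]
ft_force: [-0.1, 0.1, -0.4]
grip_width: 0.0686
gripper_force: 0.0
```

arm_command --steps '[[[-0.2,0.3,0.185,0,0,-0.35,0.8],[-0.554,0.66,0.185,0,0,-0.7,0.8],[-0.554,0.66,0.185,0,0,-0.797,0.8],[-0.554,0.66,0.185,0,0,-0.797,0.8],[-0.554,0.66,0.185,0,0,-0.797,0.8]]]'

```text
time_s: 68.95
position: [0.4535, 0.059, 0.2015]
tool_rot: [[0.63, -0.777, 0.001], [-0.777, -0.63, -0.0], [0.001, -0.001, -1.0]]
ft_force: [1.1, 0.4, -0.0]
grip_width: 0.0681
gripper_force: 0.0
```

```bash
python3 -c "
from h import *
find(['red'])"
```

```text
t 68.95 pos [0.4535 0.059  0.2015] yaw -141.0 g 0.0681
red (np.int32(256), np.int32(188)) 1028 z60 [450.1  65.9] [35.  35.2] 39.7 z80 [454.   61.1] [32.5 32.7]
red (np.int32(34), np.int32(335)) 264 z60 [549.4 403.7] [37.6 21.4] 34.4 z80 [546.3 375.1] [35.  19.9]
```

arm_command --steps '[[[0,0.006,-0.4,0,0,0,0.8],[0,0.006,-0.7,0,0,0,0.8],[0,0.006,-0.7,0,0,0,0.8]]]'

```text
time_s: 69.38
position: [0.4507, 0.0597, 0.1137]
tool_rot: [[0.629, -0.777, -0.008], [-0.777, -0.629, 0.0], [-0.005, 0.006, -1.0]]
ft_force: [-0.1, -0.5, -0.3]
grip_width: 0.0682
gripper_force: 0.0
```

arm_command --steps '[[[0,0,-0.4,0,0,0,0.8],[0,0,-0.73,0,0,0,0.8],[0,0,-0.73,0,0,0,0.8],[0,0,-0.73,0,0,0,0.1],[0,0,-0.73,0,0,0,0.1]]]'

```text
time_s: 70.0
position: [0.4552, 0.0598, 0.0321]
tool_rot: [[0.63, -0.777, 0.004], [-0.777, -0.63, -0.001], [0.003, -0.003, -1.0]]
ft_force: [-3.9, -3.8, 3.0]
grip_width: 0.0327
gripper_force: 1.7
```

arm_command --steps '[[[0,0,0,0,0,0,0.1],[0,0,0,0,0,0,0.1],[0,0,0,0,0,0,0.1]]]'

```text
time_s: 70.38
position: [0.4552, 0.0598, 0.0321]
tool_rot: [[0.63, -0.777, 0.004], [-0.777, -0.63, -0.001], [0.003, -0.003, -1.0]]
ft_force: [-0.8, -1.7, 6.8]
grip_width: 0.0318
gripper_force: 35.4
```

arm_command --steps '[[[0,0,0,0,0,0,0.8],[0,0,0,0,0,0,0.8],[0,0,0,0,0,0.35,0.8],[0,0,0,0,0,0.7,0.8],[0,0,0,0,0,1,0.8]]]'

```text
time_s: 71.0
position: [0.4528, 0.0601, 0.0292]
tool_rot: [[0.936, -0.353, -0.0], [-0.353, -0.936, 0.0], [-0.0, 0.0, -1.0]]
ft_force: [0.3, -0.5, 0.5]
grip_width: 0.0683
gripper_force: 0.0
```

arm_command --steps '[[[0,0,0,0,0,0.35,0.8],[0,0,0,0,0,0.7,0.8],[0,0,0,0,0,1,0.8]]]'

```text
time_s: 71.38
position: [0.4528, 0.0601, 0.0292]
tool_rot: [[0.987, 0.162, -0.0], [0.162, -0.987, 0.0], [-0.0, -0.0, -1.0]]
ft_force: [0.4, -0.6, 0.9]
grip_width: 0.0684
gripper_force: 0.0
```

arm_command --steps '[[[0,0,0,0,0,0.35,0.8],[0,0,0,0,0,0.7,0.8],[0,0,0,0,0,1,0.8],[0,0,0,0,0,1,0.8]]]'

```text
time_s: 71.88
position: [0.4529, 0.0601, 0.0292]
tool_rot: [[0.778, 0.628, -0.0], [0.628, -0.778, 0.0], [-0.0, -0.0, -1.0]]
ft_force: [-0.8, -0.3, -0.8]
grip_width: 0.0682
gripper_force: 0.0
```

arm_command --steps '[[[0,0,0,0,0,0,0.1],[0,0,0,0,0,0,0.1],[0,0,0,0,0,0,0.1],[0,0,0,0,0,0,0.1],[0,0,0,0,0,0,0.1]]]'

```text
time_s: 72.5
position: [0.4531, 0.06, 0.0294]
tool_rot: [[0.777, 0.629, 0.0], [0.629, -0.777, -0.0], [0.0, 0.0, -1.0]]
ft_force: [0.7, -0.8, 1.6]
grip_width: 0.0316
gripper_force: 33.8
```

arm_command --steps '[[[0,0,0,0,0,0,0.6],[0,0,0,0,0,0,0.6],[0,0,0.23,0,0,0,0.6],[0,0,0.23,0,0,0,0.6]]]'

```text
time_s: 73.0
position: [0.455, 0.06, 0.0589]
tool_rot: [[0.777, 0.63, 0.005], [0.63, -0.777, -0.0], [0.004, 0.003, -1.0]]
ft_force: [-0.2, -0.0, 0.1]
grip_width: 0.0513
gripper_force: 0.0
```

arm_command --steps '[[[0,0,0,0,0,0,0.1],[0,0,0,0,0,0,0.1],[0,0,0,0,0,0,0.1],[0,0,0,0,0,0,0.1]]]' --force 40

```text
time_s: 73.5
position: [0.4528, 0.06, 0.0564]
tool_rot: [[0.777, 0.63, -0.001], [0.63, -0.777, -0.0], [-0.001, -0.0, -1.0]]
ft_force: [0.6, 0.0, -0.9]
grip_width: 0.0309
gripper_force: 40.0
```

arm_command --steps '[[[0,0,0.3,0,0,0,0.1],[0,0,0.7,0,0,0,0.1],[0,0,1,0,0,0,0.1],[0,0,1,0,0,0,0.1],[0,0,1,0,0,0,0.1]]]'

```text
time_s: 74.12
position: [0.4516, 0.0601, 0.1744]
tool_rot: [[0.777, 0.63, -0.004], [0.63, -0.777, 0.0], [-0.003, -0.003, -1.0]]
ft_force: [0.0, -0.3, -2.8]
grip_width: 0.0313
gripper_force: 40.8
```

arm_command --steps '[[[0.2,-0.3,0,0,0,-0.3,0.1],[0.5,-0.6,0,0,0,-0.6,0.1],[0.55,-0.6625,0,0,0,-0.703,0.1]]]'

```text
time_s: 74.5
position: [0.5188, -0.0211, 0.1734]
tool_rot: [[0.953, 0.303, -0.005], [0.303, -0.953, 0.001], [-0.005, -0.002, -1.0]]
ft_force: [-0.7, -0.1, -2.1]
grip_width: 0.0311
gripper_force: 41.4
```

arm_command --steps '[[[0.2,-0.3,0,0,0,-0.3,0.1],[0.5,-0.6,0,0,0,-0.6,0.1],[0.55,-0.6625,0,0,0,-0.703,0.1],[0.55,-0.6625,-0.2,0,0,-0.703,0.1],[0.55,-0.6625,-0.4,0,0,-0.703,0.1]]]'

```text
time_s: 75.12
position: [0.5833, -0.0987, 0.1247]
tool_rot: [[0.998, -0.056, -0.005], [-0.056, -0.998, 0.002], [-0.005, -0.001, -1.0]]
ft_force: [-0.1, 0.4, -3.0]
grip_width: 0.0312
gripper_force: 41.7
```

arm_command --steps '[[[0,0,0,0,0,0,0.1],[0,0,-0.05,0,0,0,0.1],[0,0,-0.1,0,0,0,0.1],[0,0,-0.15,0,0,0,0.1],[0,0,-0.15,0,0,0,0.1]]]'

```text
time_s: 75.75
position: [0.5847, -0.0988, 0.1105]
tool_rot: [[0.998, -0.055, -0.001], [-0.055, -0.998, 0.0], [-0.001, -0.0, -1.0]]
ft_force: [-0.6, 0.1, -2.8]
grip_width: 0.031
gripper_force: 41.7
```

arm_command --steps '[[[0,0,-0.08,0,0,0,0.1],[0,0,-0.16,0,0,0,0.1],[0,0,-0.24,0,0,0,0.1],[0,0,-0.33,0,0,0,0.1],[0,0,-0.33,0,0,0,0.1]]]'

```text
time_s: 76.38
position: [0.585, -0.099, 0.0708]
tool_rot: [[0.998, -0.055, -0.0], [-0.055, -0.998, 0.0], [-0.0, -0.0, -1.0]]
ft_force: [0.7, 0.2, -2.7]
grip_width: 0.031
gripper_force: 41.8
```

arm_command --steps '[[[0,0,0,0,0,0,0.5],[0,0,0,0,0,0,0.5],[0,0,0.2,0,0,0,0.5],[0,0,0.6,0,0,0,0.5],[0,0,1,0,0,0,0.5]]]' --force 30

```text
time_s: 77.0
position: [0.5849, -0.0988, 0.1928]
tool_rot: [[0.998, -0.055, 0.0], [-0.055, -0.998, 0.0], [0.0, -0.0, -1.0]]
ft_force: [1.1, 0.1, 0.0]
grip_width: 0.043
gripper_force: 0.0
```

arm_command --steps '[[[0,-0.4,0.3,0,0,0,0.6],[-0.1,-0.8,0.6,0,0,0,0.6],[-0.33,-0.96,0.6,0,0,0,0.6]]]'

```text
time_s: 77.38
position: [0.547, -0.2172, 0.2687]
tool_rot: [[0.998, -0.056, 0.008], [-0.056, -0.998, -0.005], [0.008, 0.004, -1.0]]
ft_force: [0.0, -0.5, -0.2]
grip_width: 0.0513
gripper_force: 0.0
```

arm_command --steps '[[[0,-0.4,0,0,0,0,0.6],[-0.1,-0.8,0,0,0,0,0.6],[-0.33,-0.96,0,0,0,0,0.6],[-0.33,-0.96,0,0,0,0,0.6],[-0.33,-0.96,0,0,0,0,0.6]]]'

```text
time_s: 78.0
position: [0.5063, -0.329, 0.2638]
tool_rot: [[0.998, -0.055, 0.001], [-0.055, -0.998, -0.0], [0.001, 0.0, -1.0]]
ft_force: [0.7, 0.1, 0.5]
grip_width: 0.0513
gripper_force: 0.0
```

```bash
cat >> h.py <<'E'
def orange(im): return cv2.morphologyEx(cv2.inRange(cv2.cvtColor(im,cv2.COLOR_BGR2HSV),(5,170,90),(20,255,255)),cv2.MORPH_OPEN,np.ones((2,2)))
E
python3 -c "
from h import *
s,C,im=look('wrist','w8')
m=orange(im)
n,l,st,_=cv2.connectedComponentsWithStats(m)
for i in range(1,n):
    if st[i,4]>150: print(st[i],rect(C,l==i,.12))
it=manip.get_image('top');T=cam('top');m=orange(it)
n,l,st,_=cv2.connectedComponentsWithStats(m)
for i in range(1,n):
    if st[i,4]>20: print('top',st[i],rect(T,l==i,.12))
for c in ('red','yellow','blue','white'):
  m=colmask(it,c);n,l,st,_=cv2.connectedComponentsWithStats(m)
  for i in range(1,n):
    if st[i,4]>60: print(c,st[i],rect(T,l==i,.08)[0])
cv2.imwrite('pics/t3.png',it)
cv2.imwrite('pics/comb.png',np.vstack([cv2.resize(im,(512,384)),it[130:200,250:350].repeat(2,0).repeat(2,1)[:140,:].copy() if 0 else cv2.resize(it[130:200,250:350],(300,210))]) if 0 else np.hstack([im,cv2.resize(it[130:230,250:350],(288,384))]))
"
```

```text
t 78.0 pos [ 0.5063 -0.329   0.2638] yaw -93.2 g 0.0513
[254 118  35 112 999] (array([ 509.8, -342.2]), array([  9.3, 124.3]), -15.7)
top [400 195   6   9  33] (array([ 501.4, -343.6]), array([12.2, 24.4]), -16.0)
red [  263   139   244   245 15773] [ 308.4 -332.5]
red [303 163  20  21 390] [582.7 -94.9]
red [123 180  21  31 267] [516.7 427.9]
red [214 322  23  13 156] [142.3 156.2]
red [193 350  12  12  69] [ 69.5 227.8]
red [238 363  74  21 728] [21.5 18.1]
red [188 372  19  12 118] [  9.7 231.9]
yellow [210 130  26  24 301] [676.5 169.6]
yellow [274 141  21  21 372] [648.1 -11.4]
blue [274 162  18  20 335] [587.1  -7.1]
white [ 18   0  47  47 509] [1053.2  732.3]
white [   62     0   450    59 17913] [1029.4  -25. ]
white [390  23  11  13  64] [1030.5 -353.7]
white [ 120   68   44   65 1976] [803.1 412. ]
white [ 378   68   43   52 1275] [ 826.1 -357.7]
white [471  73  41  80 274] [ 792.5 -592.2]
white [221  79  11  10  82] [854.1 161.9]
white [ 486   94   26   81 1770] [ 705.  -649.7]
white [358 135  26  23 436] [ 663.4 -266.1]
white [304 143  20  20 333] [645.3 -97.4]
white [ 22 243  11  10  87] [364.6 722.7]
white [ 46 244   9   9  81] [363.9 657.9]
white [ 65 244   9   9  79] [364.  603.8]
white [ 24 264   9  10  89] [306.2 716.6]
white [ 43 265   9   9  78] [304.8 662.9]
white [297 364  24  20 110] [ 18.7 -74.7]
```

View pics/comb.png

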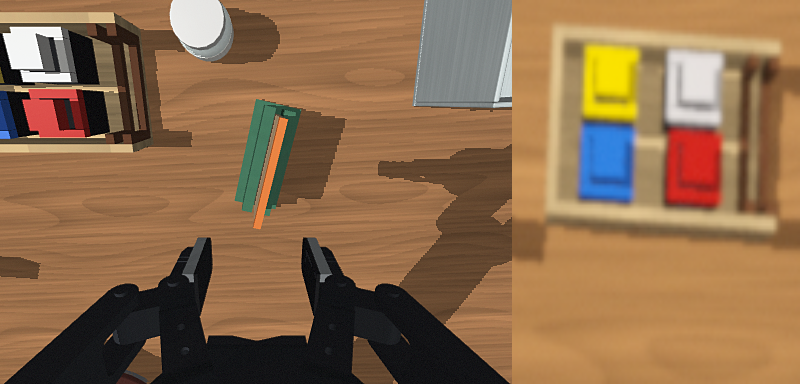

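arm_command --steps '[[[0.031,-0.11,-0.3,0,0,-0.35,0.6],[0.031,-0.11,-0.7,0,0,-0.417,0.6],[0.031,-0.11,-0.7,0,0,-0.417,0.6]]]'

```text
time_s: 78.47
position: [0.5078, -0.3398, 0.1742]
tool_rot: [[0.963, -0.268, -0.007], [-0.268, -0.963, 0.007], [-0.009, -0.004, -1.0]]
ft_force: [0.3, 0.8, -0.6]
grip_width: 0.0515
gripper_force: 0.0
```

arm_command --steps '[[[0,0,-0.3,0,0,0,0.6],[0,0,-0.6,0,0,0,0.6],[0,0,-0.778,0,0,0,0.6],[0,0,-0.778,0,0,0,0.6],[0,0,-0.778,0,0,0,0.6]]]'

```text
time_s: 79.1
position: [0.5108, -0.3434, 0.0882]
tool_rot: [[0.963, -0.27, 0.002], [-0.27, -0.963, -0.002], [0.003, 0.001, -1.0]]
ft_force: [0.1, -0.5, 0.1]
grip_width: 0.0515
gripper_force: 0.0
```

arm_command --steps '[[[0,0,0,0,0,0,0],[0,0,0,0,0,0,0],[0,0,0,0,0,0,0],[0,0,0,0,0,0,0],[0,0,0,0,0,0,0]]]'

```text
time_s: 79.72
position: [0.51, -0.343, 0.087]
tool_rot: [[0.963, -0.27, 0.001], [-0.27, -0.963, -0.001], [0.001, 0.001, -1.0]]
ft_force: [-0.1, 1.2, 5.7]
grip_width: 0.0077
gripper_force: 31.9
```

arm_command --steps '[[[0,0,0,0,0,0,0],[0,0,0,0,0,0,0]]]' --force 50

```text
time_s: 79.97
position: [0.5101, -0.343, 0.087]
tool_rot: [[0.963, -0.27, 0.001], [-0.27, -0.963, -0.001], [0.001, 0.001, -1.0]]
ft_force: [-0.5, 0.5, 4.4]
grip_width: 0.0072
gripper_force: 50.9
```

arm_command --steps '[[[0,0,0.2,0,0,0,0],[0,0,0.5,0,0,0,0],[0,0,0.8,0,0,0,0],[0,0,1,0,0,0,0],[0,0,1,0,0,0,0]]]'

```text
time_s: 80.6
position: [0.5103, -0.3432, 0.2076]
tool_rot: [[0.963, -0.27, 0.002], [-0.27, -0.963, -0.002], [0.003, 0.001, -1.0]]
ft_force: [-0.2, -0.4, -1.2]
grip_width: 0.0071
gripper_force: 49.8
```

arm_command --steps '[[[0.2,0.3,0,0,0,0.1,0],[0.4,0.65,0,0,0,0.2,0],[0.428,0.728,0,0,0,0.208,0]]]'

```text
time_s: 80.97
position: [0.5608, -0.2524, 0.2029]
tool_rot: [[0.987, -0.161, -0.004], [-0.161, -0.987, 0.003], [-0.004, -0.002, -1.0]]
ft_force: [-0.6, -0.2, -0.8]
grip_width: 0.0075
gripper_force: 49.8
```

arm_command --steps '[[[0.2,0.3,0,0,0,0.1,0],[0.4,0.65,0,0,0,0.2,0],[0.428,0.728,0,0,0,0.208,0],[0.428,0.728,0,0,0,0.208,0],[0.428,0.728,0,0,0,0.208,0]]]'

```text
time_s: 81.6
position: [0.6115, -0.169, 0.2053]
tool_rot: [[0.998, -0.057, -0.001], [-0.057, -0.998, -0.0], [-0.001, 0.0, -1.0]]
ft_force: [-0.2, -0.1, -1.2]
grip_width: 0.0073
gripper_force: 49.8
```

```bash
python3 -c "
from h import *
from crate import T
s,C,im=look('wrist','w9')
z=s['position'][2]+.033
m=orange(im);n,l,st,_=cv2.connectedComponentsWithStats(m)
for i in range(1,n):
    if st[i,4]>80: print(st[i],rect(C,l==i,z))
p=[.6186,-.0546,-.0554]
P=np.array([[64,-107,70],[64,-118,70],[52,-107,70],[52,-118,70],[58,-112.5,70],[74,-112.5,70],[-58,-112.5,70]])/1000
q=topix(C,T(p,P));print(q.round(1).tolist())
r=int(q[4][1]);c=int(q[4][0])
for rr in range(r-14,r+15,4): print(rr,im[rr,c-28:c+29:2].sum(1).tolist())
"
```

```text
t 81.6 pos [ 0.6115 -0.169   0.2053] yaw -93.3 g 0.0073
[ 247  152   22  190 3536] (array([ 625.7, -169.1]), array([ 8.6, 96.3]), -3.3)
[[249.6, 119.2], [260.9, 119.2], [249.7, 131.8], [260.9, 131.8], [255.3, 125.6], [255.2, 108.4], [255.8, 232.8]]
111 [493, 489, 496, 494, 492, 490, 488, 491, 486, 532, 534, 531, 533, 531, 531, 532, 527, 532, 533, 535, 531, 531, 547, 193, 219, 218, 217, 227, 228]
115 [488, 484, 492, 485, 491, 483, 488, 488, 483, 538, 533, 532, 530, 532, 530, 529, 529, 532, 528, 531, 527, 528, 551, 206, 223, 226, 220, 228, 229]
119 [503, 485, 492, 484, 486, 484, 499, 523, 532, 588, 581, 591, 584, 562, 494, 499, 504, 442, 479, 476, 482, 480, 487, 198, 207, 209, 217, 216, 219]
123 [301, 301, 298, 295, 304, 296, 312, 195, 211, 205, 204, 205, 137, 313, 305, 311, 320, 18, 205, 205, 210, 209, 209, 223, 213, 226, 229, 221, 224]
127 [332, 332, 335, 338, 322, 335, 340, 192, 208, 207, 209, 205, 108, 265, 254, 259, 263, 173, 209, 210, 212, 203, 200, 226, 224, 221, 226, 225, 224]
131 [352, 346, 348, 349, 343, 350, 355, 182, 200, 204, 213, 205, 241, 234, 240, 233, 232, 239, 196, 197, 198, 194, 202, 208, 217, 217, 217, 220, 363]
135 [318, 322, 324, 326, 319, 320, 325, 331, 151, 123, 114, 117, 248, 244, 240, 238, 236, 241, 240, 189, 195, 198, 227, 230, 230, 229, 228, 224, 385]
139 [349, 353, 353, 354, 350, 352, 351, 359, 146, 120, 114, 206, 221, 229, 230, 228, 224, 226, 227, 181, 196, 203, 234, 235, 229, 237, 233, 224, 384]
```

arm_command --steps '[[[0.003,0.0133,-0.1,0,0,0,0],[0.003,0.0133,-0.25,0,0,0,0],[0.003,0.0133,-0.37,0,0,0,0],[0.003,0.0133,-0.37,0,0,0,0],[0.003,0.0133,-0.37,0,0,0,0]]]'

```text
time_s: 82.28
position: [0.6128, -0.1663, 0.1616]
tool_rot: [[0.998, -0.056, 0.0], [-0.056, -0.998, -0.0], [0.0, 0.0, -1.0]]
ft_force: [-0.0, -0.1, -0.9]
grip_width: 0.0073
gripper_force: 49.8
```

```bash
python3 -c "
from h import *
from crate import T
s,C,im=look('wrist','w10')
z=s['position'][2]+.033
m=orange(im);n,l,st,_=cv2.connectedComponentsWithStats(m)
for i in range(1,n):
    if st[i,4]>80: print(st[i],rect(C,l==i,z))
ys,xs=np.nonzero(m)
for r in(160,180,200,220): k=xs[ys==r]; print(r,k.min(),k.max()) if len(k) else 0
p=[.6186,-.0546,-.0554]
P=np.array([[64,-107,70],[64,-118,70],[52,-107,70],[52,-118,70],[58,-112.5,70],[74,-112.5,70]])/1000
q=topix(C,T(p,P));print(q.round(1).tolist())
r=int(q[4][1]);c=int(q[4][0])
print(c-16)
for rr in range(r-12,r+13,3): print(rr,im[rr,c-16:c+17].sum(1).tolist())
"
```

```text
t 82.28 pos [ 0.6128 -0.1663  0.1616] yaw -93.2 g 0.0073
[ 247  152   22  190 3541] (array([ 626.9, -166.4]), array([ 8.6, 96.3]), -3.2)
160 247 268
180 247 267
200 248 267
220 248 267
[[251.9, 124.1], [265.2, 124.1], [252.0, 138.9], [265.1, 138.8], [258.5, 131.5], [258.5, 111.4]]
242
119 [491, 498, 494, 513, 551, 541, 542, 545, 542, 541, 540, 540, 546, 539, 543, 542, 542, 540, 545, 542, 540, 548, 536, 540, 544, 540, 541, 537, 539, 539, 539, 538, 542]
122 [495, 496, 500, 524, 554, 547, 543, 548, 544, 544, 544, 545, 546, 545, 543, 546, 543, 545, 540, 544, 544, 544, 543, 540, 547, 546, 545, 544, 543, 544, 544, 542, 542]
125 [192, 201, 183, 187, 195, 189, 190, 193, 188, 191, 183, 132, 345, 335, 329, 333, 330, 331, 335, 332, 333, 344, 188, 59, 187, 199, 196, 192, 190, 190, 194, 181, 187]
128 [202, 216, 212, 216, 213, 210, 206, 211, 215, 224, 242, 239, 238, 233, 228, 234, 232, 231, 233, 226, 293, 358, 104, 50, 119, 137, 120, 128, 133, 124, 127, 129, 127]
131 [207, 212, 211, 224, 216, 219, 213, 213, 221, 243, 245, 234, 239, 243, 238, 239, 244, 243, 241, 235, 244, 397, 121, 54, 125, 139, 138, 127, 132, 139, 144, 129, 131]
134 [208, 211, 221, 216, 215, 210, 214, 216, 232, 233, 229, 233, 228, 236, 233, 232, 236, 227, 236, 235, 236, 329, 212, 46, 122, 139, 136, 130, 139, 126, 137, 133, 133]
137 [201, 206, 210, 220, 216, 220, 211, 217, 254, 250, 245, 253, 248, 245, 248, 248, 250, 248, 249, 251, 247, 244, 187, 177, 110, 127, 136, 131, 132, 139, 129, 128, 142]
140 [359, 362, 85, 110, 120, 102, 114, 247, 237, 235, 228, 218, 226, 221, 219, 228, 233, 232, 232, 232, 234, 238, 236, 191, 197, 204, 208, 199, 199, 197, 200, 199, 214]
143 [353, 366, 80, 116, 118, 118, 202, 286, 277, 275, 274, 270, 274, 272, 276, 275, 277, 274, 276, 274, 273, 281, 274, 230, 180, 196, 196, 191, 196, 199, 194, 198, 228]
```

arm_command --steps '[[[-0.005,-0.01,0,0,0,0,0],[-0.005,-0.01,-0.05,0,0,0,0],[-0.005,-0.01,-0.1,0,0,0,0],[-0.005,-0.01,-0.15,0,0,0,0],[-0.005,-0.01,-0.2,0,0,0,0]]]'

```text
time_s: 82.95
position: [0.6119, -0.1673, 0.1369]
tool_rot: [[0.998, -0.056, -0.001], [-0.056, -0.998, 0.0], [-0.001, -0.0, -1.0]]
ft_force: [0.4, -0.2, -1.3]
grip_width: 0.0072
gripper_force: 49.8
```

arm_command --steps '[[[0,0,0,0,0,0,0],[0,0,0,0,0,0,0]]]'

```text
time_s: 83.2
position: [0.6122, -0.1675, 0.1377]
tool_rot: [[0.998, -0.056, 0.0], [-0.056, -0.998, -0.0], [0.0, 0.0, -1.0]]
ft_force: [0.5, -0.3, -1.3]
grip_width: 0.0071
gripper_force: 49.8
```

arm_command --steps '[[[0,0,-0.08,0,0,0,0],[0,0,-0.16,0,0,0,0],[0,0,-0.24,0,0,0,0],[0,0,-0.32,0,0,0,0],[0,0,-0.36,0,0,0,0]]]'

```text
time_s: 83.82
position: [0.6116, -0.1672, 0.0931]
tool_rot: [[0.998, -0.056, -0.001], [-0.056, -0.998, 0.001], [-0.001, -0.0, -1.0]]
ft_force: [0.2, 0.7, -0.4]
grip_width: 0.0075
gripper_force: 49.8
```

arm_command --steps '[[[0,0,-0.04,0,0,0,0],[0,0,-0.08,0,0,0,0],[0,0,-0.08,0,0,0,0]]]'

```text
time_s: 84.2
position: [0.6124, -0.1676, 0.0851]
tool_rot: [[0.998, -0.056, 0.001], [-0.056, -0.998, -0.0], [0.001, 0.0, -1.0]]
ft_force: [-0.6, 0.9, -1.8]
grip_width: 0.0073
gripper_force: 49.8
```

arm_command --steps '[[[0,0,-0.017,0,0,0,0],[0,0,-0.017,0,0,0,0],[0,0,-0.017,0,0,0,0]]]'

```text
time_s: 84.58
position: [0.6125, -0.1677, 0.0851]
tool_rot: [[0.998, -0.056, 0.0], [-0.056, -0.998, -0.001], [0.001, 0.0, -1.0]]
ft_force: [-5.0, 1.5, 8.9]
grip_width: 0.0075
gripper_force: 51.3
```

arm_command --steps '[[[0,0,0,0,0,0,0.35],[0,0,0,0,0,0,0.35],[0,0,0,0,0,0,0.35]]]'

```text
time_s: 84.95
position: [0.6119, -0.1674, 0.0824]
tool_rot: [[0.998, -0.056, -0.0], [-0.056, -0.998, 0.0], [-0.0, -0.0, -1.0]]
ft_force: [-0.9, -0.5, -1.7]
grip_width: 0.0298
gripper_force: 0.0
```

arm_command --steps '[[[0,0,0.2,0,0,0,0.35],[0,0,0.5,0,0,0,0.35],[0,0,1,0,0,0,0.35],[0,0,1,0,0,0,0.35],[0,0,1,0,0,0,0.35]]]'

```text
time_s: 85.58
position: [0.6121, -0.1674, 0.2027]
tool_rot: [[0.998, -0.056, 0.0], [-0.056, -0.998, -0.0], [0.0, 0.0, -1.0]]
ft_force: [-0.1, -0.3, -0.4]
grip_width: 0.0299
gripper_force: 0.0
```

```bash
python3 -c "
from h import *
s,C,im=look('wrist','w11')
m=orange(im);n,l,st,_=cv2.connectedComponentsWithStats(m)
for i in range(1,n):
    if st[i,4]>80: print(st[i],[rect(C,l==i,z) for z in(.114,.118,.122)])
it=manip.get_image('top');T=cam('top')
for c in ('red','yellow','blue','white'):
  m=colmask(it,c);m[:135]=0;m[190:]=0;m[:,:265]=0;m[:,330:]=0
  print(c,m.sum(),rect(T,m,.07)[0])
"
```

```text
t 85.58 pos [ 0.6121 -0.1674  0.2027] yaw -93.2 g 0.0299
[ 253  126   11  136 1351] [(array([ 611.3, -167.4]), array([  8.6, 126.1]), -3.4), (array([ 612.8, -167.5]), array([  8.4, 123.9]), -3.4), (array([ 614.2, -167.5]), array([  8.3, 121.7]), -3.4)]
red 520 [ 581.  -106.4]
yellow 372 [650.3 -11.9]
blue 335 [588.9  -7.7]
white 345 [638.8 -82.2]
```

```bash
python3 -c "
from h import *
print(manip.hand_in())"
```

```text
the job is handed in; nothing more can be done
None
```

All four cores are in the cases of their own colours and standing in the crate, the end board is seated in its groove by my measurements, and I handed the job in at about 86 s; no verdict came back.

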